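# Flip the test box open and press its start button

## Robot

A 7-joint arm with a two-finger parallel gripper is mounted at the origin on the work surface. World frame = base frame: x ahead of the robot, y to its left, z up, the work surface at z = 0. Lengths are in m, angles in rad, forces in N, time in s.
With the tool pointing down it reaches from about 0.4 to 0.85 m from the base axis. Payload 4.5 kg.
Tool frame: the origin (TCP) lies between the finger pads; the fingertips stand 25 mm ahead of it and the grasp point (between the pads) lies 6 mm ahead of it (r.tips_ahead is the distance from the TCP to the fingertips, in m); z points along the fingers, y is the direction in which the jaws open and shut (so a half turn about z gives the same grasp; the last joint's range is limited). The gripper opens to 88 mm and grips with 3 to 60 N. Pads are 18 mm wide; open, the fingers measure 123 mm over their backs; the gripper's body (75 mm by 187 mm) begins 45 mm behind the grasp point.
Start: joints at [1.208, 0.689, -0.195, 1.565, 0.157, 0.902, -0.215], TCP at [0.242, -0.576, 0.264] pointing down, gripper open.
Joint ranges: [-3.01, 3.01], [-0.46, 2.08], [-1.47, 1.51], [0.13, 2.56], [-1, 4.14], [0.04, 2.09], [-2.66, 2.66]. Speed limits (rad/s): [2.57, 2.57, 3.14, 3.14, 3.14, 3.14, 3.14].

## Interface

Orientations are given as a unit quaternion [x, y, z, w].
In Python, from plant import r, imaging gives the robot as it stands.
- The arm moves only by the tool send_rows, never from a script. Its argument "moves" is one flat list of numbers, 6 for each row, row after row: the shift along the tool's x, y, z in m, then the turn, a rotation vector about the tool's x, y, z in degrees. A call has exactly 5 rows; each row is the pose to reach, as a shift and turn from the pose measured when the call began, along the tool's axes at that moment; what a row does not reach only later rows make up. A row lasts 1/12 s, in which the tool goes at most 41.7 mm and 7.16 degrees, less where a joint would pass 70% of its speed; a pose out of reach is approached as far as the arm can. A call with a gripper value outside its range is refused whole. "claw" is the closure, from -1 (fully open) to 1 (shut), so that 0 is half open, set as the call begins (left out, the last holds). The fingers move at their own pace and stop on an object; "grip_force" is the grip in N (left out, the last holds). Time passes only in rows, so rows that repeat a pose let the fingers close, or fill a call up. It gives the time, the measured TCP pose, the force and the opening at its end, in the units of the state.
- r.get_state(): the state, without advancing time (a new reading comes with each control period).
- imaging.snapshot(name): name is "side" or "top"; returns a dict with "image" (400x640x3 uint8, red, green, blue), "depth" (400x640 float32, m along the optical axis (not along the pixel's ray), 0 where there is no reading), "mtx" (3x3 intrinsics, pixels), "rvec" (rotation vector, rad) and "tvec" (3), from world to camera coordinates, as OpenCV has them. Camera axes: x right, y down, z forward; pixel columns grow to the right and rows downward; lengths in m; the calibration is good to about 2 mm. A picture is of the moment at which its call begins.
- r.finish_job(): hands the job in, once; it reports no verdict.
Trained networks look in a picture, given as the dict that the camera call returned (one of the last four; its "shot" number tells which), for a name from the list of things; names that differ only in an ending like _2 or _b are one class to them, and where a whole thing is asked for, a point or a joint stands for the part that bears it (a point fixed in the world has none). Each returns a list of dicts, best first, with "score" (0 to 1); they miss things now and then, are a little off and sometimes report something else, mostly with a low value. They report only what shows in the picture. A call takes as long as a camera call. They do not tell look-alikes from the thing itself.
- imaging.look_for(query, picture): "box" ([centre column, centre row, width, height] as shares, 0 to 1, of the picture: columns of its width, rows of its height, round what is visible of it).
- imaging.silhouettes(query, picture): "pixels" (400x640 bool, what is visible of it) and "box" ([centre column, centre row, width, height] as shares, 0 to 1, of the picture: columns of its width, rows of its height, round what is visible of it).
- imaging.pinpoint(query, picture): "point" ([column, row] as shares, 0 to 1, of the picture: columns of its width, rows of its height: a listed point, or the origin of a listed thing).
The state is a dict: "clock": time; "q": joint angles; "qd": joint speeds; "joint_torque": joint torques, N m; "tool_pos": TCP position; "eef_rot": TCP orientation; "contact_force": force on the tool from outside, world axes, zero at the start; "moment": the same for the moment, N m; "opening": opening from 0.0 (shut) to 1.0 (fully open).
Only numpy, scipy, OpenCV 4.12 (cv2) and the standard library are available. Lean on these libraries where they do the work, as an engineer would, in place of code of your own. Each camera call takes 0.05 s, during which the arm holds its last target.

## Task

Flip the hinged lid of the grey test box up and over with your fingertips until it leans back and stays open by itself, then press the larger of the two round buttons inside all the way down and let it come up again. Only push and press: do not grip or lift anything, push the lid gently, do not press the small button, and leave everything else on the counter where it is.

Things in the scene. Friction and masses are not known exactly. Their poses are not given: they have to be found in the camera images.
- testbox: the test box: a grey plastic box fixed to the counter, 130 mm deep (x) x 200 mm wide (y) x 70 mm high, walls 6 mm, with a white hinged lid on top. Origin: centre of its underside, on the counter. Its x axis points from the front (the side with the lid's lip, towards the robot) to the hinge at the back; z up. The panel inside lies 40 mm above the counter and carries two round push buttons side by side, about 84 mm apart, their centres 22 mm in front of the box's middle
- lid (a joint): angle of the lid, rad: 0 shut, growing as its front edge is lifted and swung up and back, 1.57 upright, 1.95 at its stop, leaning back. The lid is light (about 0.09 to 0.18 kg) and swings freely: below about 1.4 it falls shut, beyond about 1.6 it falls back on its stop and stays there
- lid_hinge (a point): the middle of the hinge line, at the level of the lid's underside, over the back edge of the box (65 mm behind the box's middle, 70 mm above the counter). The hinge line runs along the box's y. The lid is a plate 6 mm thick, 130 mm from the hinge to its front edge and 200 mm wide
- lip_edge (a point): the middle of the outer edge of the lid's lip (moves with the lid). The lip is a tab 70 mm wide and 5 mm thick that rises from the middle of the lid's front edge, forwards and up at 45 degrees; with the lid shut this edge stands 25 mm in front of the box's front wall and 98 mm above the counter, and below the lip it is open, so that a finger can go in under it from the front
- large_button_top (a point): centre of the top face of the large round button, 36 mm across, in a black round housing of 52 mm. It is on the left or on the right inside the box, 62 mm above the counter (8 mm below the box's rim), under the lid while that is shut
- large_button (a joint): how far the large button is pressed, m: 0 up, 0.006 fully down. A spring returns it; fully down takes about 5 N
- small_button_top (a point): centre of the top face of the small round button, 20 mm across, in a black housing of 36 mm, in the other place; same height
- small_button (a joint): how far the small button is pressed, m: 0 up, 0.006 fully down
- carton: closed white paper carton, 60 x 90 x 45 mm; loose, to be left alone. Origin: centre of its underside
- meter: blue hand-held multimeter lying on its back, 150 x 75 x 42 mm; loose, to be left alone. Origin: centre of its underside
- driver: screwdriver with a yellow handle lying flat, 160 mm long; loose, to be left alone. Origin: on its axis, handle towards -x
- tape: roll of clear tape lying flat, 90 mm across, 20 mm high; loose, to be left alone. Origin: centre of its underside
- cleaner: small white bottle standing, 52 mm across, 120 mm high; loose, to be left alone. Origin: centre of its underside
- screen: black spare phone screen lying flat, 70 x 148 x 8 mm; loose, to be left alone. Origin: centre of its underside
- cup: black cup, 76 mm across, 90 mm high; loose, to be left alone. Origin: centre of its underside
Things that resemble listed ones, but are neither listed nor needed, are in the scene too. Leave any brown or green look-alike of the testbox alone.

How it is judged:
On the way, in this order (a step that is already met when the one before it is completed fails the run):
1. the lid leans back at its stop and stays there untouched (value of joint lid above 1.8 rad and contact force between each of the fingers, the arm and lid below 0.1 N), for 0.2 s.
2. the large button is pressed down while the lid is open (value of joint lid above 1.8 rad and value of joint large_button above 0.0045 m), for 0.05 s.
At the end, for the whole second after the job is handed in: The lid rests open, leaning back at more than 1.8 rad, at rest; the large button has been pressed by at least 4.5 mm and is up again (within 1.5 mm); the small button is up; no other thing has moved by 20 mm (value of joint lid above 1.8 rad and velocity of joint lid between -0.05 and 0.05 rad/s and value of joint each of large_button, small_button below 0.0015 m); the robot touches nothing.
It fails at once if the small button is pressed (value of joint small_button above 0.003 m).
It fails at once if the lid is gripped or pushed hard (more than 35 N) (contact force between the fingers and lid above 35 N).
It fails at once if another thing on the counter is lifted, pushed away or knocked over (moved by 20 mm) (distance of any of carton, meter, driver, tape, cleaner, screen, cup from where it was at the start of the episode above 0.02 m).
It also fails if it takes over 48 s, if anything falls off the work surface, if the arm or the gripper's body presses on something with over 40 N, if the wrist force passes 120 N, or if a joint passes its speed limit or range.

## Working session

There is one attempt and no reset: what is moved stays moved. The work goes in short steps, Python scripts to look and compute and a tool call to move; the robot and the scene stay as the last step left them, time stands still between calls to the robot, and variables do not carry over. Pictures are saved under pics/ and viewed, and the job is handed in when it is done.

Besides the shell and the picture viewer there is one more tool, called after "Call:" as name(argument=value, ...) on one line, values as JSON. send_rows: Moves the arm, as the interface text tells. Its arguments: {"type":"object","properties":{"moves":{"type":"array"},"claw":{"type":"number"},"grip_force":{"type":"number"}},"required":["moves"]}

```bash
ls; mkdir -p pics
cat > h.py <<'E'
import numpy as np, cv2
from plant import r, imaging
def snap(name,fn=None):
    p=imaging.snapshot(name)
    if fn: cv2.imwrite('pics/'+fn,p['image'][:,:,::-1])
    return p
def cam(p):
    R=cv2.Rodrigues(np.array(p['rvec'],float))[0]; return np.array(p['mtx']),R,np.array(p['tvec'],float).ravel()
def world(p):
    K,R,t=cam(p); d=p['depth']; v,u=np.mgrid[:400,:640]
    c=np.stack([(u-K[0,2])/K[0,0]*d,(v-K[1,2])/K[1,1]*d,d],-1)
    return (c-t)@R
def ray(p,u,v,z):
    K,R,t=cam(p); d=R.T@np.linalg.inv(K)@np.array([u,v,1.]); o=-R.T@t
    return o+d*(z-o[2])/d[2]
def proj(p,X):
    K,R,t=cam(p); return cv2.projectPoints(np.array(X,float).reshape(-1,3),np.array(p['rvec'],float),np.array(p['tvec'],float),K,None)[0].reshape(-1,2)
E
python3 - <<'E'
from h import *
s=r.get_state();print({k:np.round(v,3) for k,v in s.items()})
for n in ['side','top']:
    p=snap(n,n+'0.png'); K,R,t=cam(p); print(n,np.round(-R.T@t,3),K[0,0])
    for q in ['testbox','lid','lip_edge','lid_hinge']:
        for f in (imaging.look_for,imaging.pinpoint):
            try:
                for d in f(q,p)[:3]:
                    a=np.array(d.get('point',d.get('box'))); a=a*np.array([640,400,640,400][:len(a)]); print(q,f.__name__,round(d['score'],2),a.round(1))
            except Exception as e: print(q,e)
E
```

```text
pics
{'clock': np.float64(0.0), 'q': array([ 1.208,  0.69 , -0.195,  1.566,  0.157,  0.902, -0.215]), 'qd': array([-0.001, -0.001, -0.001, -0.001,  0.001, -0.   , -0.   ]), 'joint_torque': array([-0.0000e+00, -5.2757e+01, -1.2680e+00, -1.5343e+01, -5.3000e-02,
        6.0000e-03,  0.0000e+00]), 'tool_pos': array([ 0.241, -0.576,  0.263]), 'eef_rot': array([ 0.98 ,  0.197, -0.   , -0.001]), 'contact_force': array([ 0.042, -0.189,  1.382]), 'moment': array([-0.018,  0.002, -0.033]), 'opening': np.float64(0.998)}
side [0.286 0.742 0.685] 428.961134397575
testbox call 0.9 [433.2 167.6  67.5  62.8]
testbox call 0.67 [420.9 336.  114.7 128. ]
testbox call 0.6 [299.6 210.4  86.8  85.4]
testbox call 0.76 [429.7 173.8]
testbox call 0.71 [299.8 218.2]
lid call 0.94 [436.5 157.2  64.7  43.7]
lid call 0.9 [300.  198.1  88.9  59.4]
lid call 0.84 [420.2 329.1 111.8 113.6]
lid it knows: carton, cleaner, cup, driver, large_button_top, lid_hinge, lip_edge, meter, screen, small_button_top, tape, testbox
lip_edge call 0.94 [299.8 198.4  84.7  61.7]
lip_edge call 0.78 [436.  157.8  63.9  41.7]
lip_edge 
[... 621 characters left out ...]
70.   78.6  60.4]
lid call 0.76 [222.6 290.7  81.6  60.8]
lid call 0.56 [434.2 271.9  74.6  62.4]
lid it knows: carton, cleaner, cup, driver, large_button_top, lid_hinge, lip_edge, meter, screen, small_button_top, tape, testbox
lip_edge call 0.95 [220.9 292.2  77.5  58.1]
lip_edge call 0.9 [432.8 271.2  75.5  62.1]
lip_edge call 0.62 [322.  170.3  78.1  64.2]
lip_edge call 0.95 [434.6 297.7]
lip_edge call 0.72 [316.9 193.2]
lip_edge call 0.65 [221.1 321.4]
lid_hinge call 0.94 [220.5 292.1  70.9  62.8]
lid_hinge call 0.87 [433.2 271.6  69.3  57.9]
lid_hinge call 0.66 [320.9 171.1  79.4  61. ]
lid_hinge call 0.84 [224.8 259.8]
lid_hinge call 0.83 [325.  144.9]
lid_hinge call 0.65 [432.8 241.8]
```

View pics/side0.png

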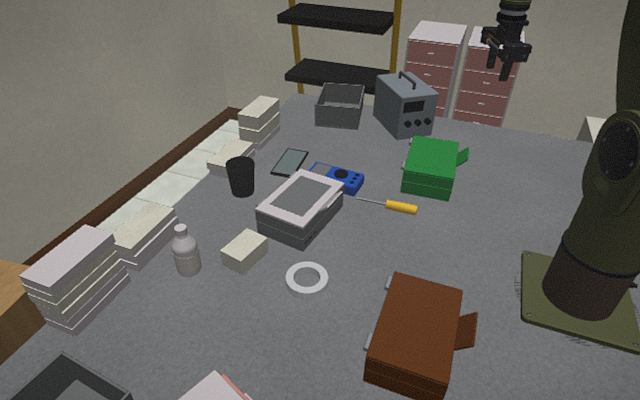

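View pics/top0.png

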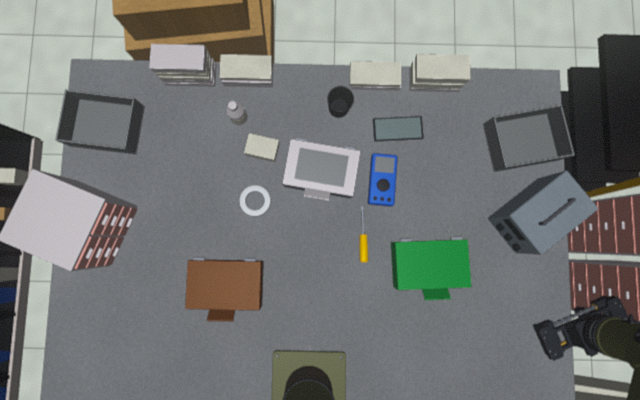

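The grey box with the white lid sits at about (322,170) in the top view and (300,205) in the side view. The green and brown boxes are look-alikes. The meter (383,180) is close on its right, and the driver (363,235) lies in front.

Run:
```python
from h import *
p=snap('top'); W=world(p)
m=np.zeros((400,640),bool); m[125:210,270:368]=1
m&=(W[...,2]>0.06)&(W[...,2]<0.1)&(p['depth']>0)
X=W[m]; print(len(X), np.percentile(X[:,2],[5,50,95]))
im=p['image'].astype(int); 
m2=m&(abs(W[...,2]-0.076)<0.006); X=W[m2]
q=np.float32(X[:,:2]*1000)
print(cv2.minAreaRect(q), cv2.boxPoints(cv2.minAreaRect(q)).round(0))
# white pixels
w=(im.min(-1)>150)&m; 
n,l,st,c=cv2.connectedComponentsWithStats(m2.astype(np.uint8)); print(st,c)
for uv,z in (((316.9,193.2),.098),((325,144.9),.07),((324.4,171),0)): print(ray(p,*uv,z).round(3))
cv2.imwrite('pics/c.png',cv2.resize(p['image'][120:215,265:410,::-1],None,fx=5,fy=5,interpolation=cv2.INTER_CUBIC))
cv2.imwrite('pics/m.png',cv2.resize((m2*255).astype(np.uint8)[120:215,265:410],None,fx=5,fy=5))
s=snap('side')
for uv,z in (((332.3,199.5),.098),((278.7,188.2),.07),((299.8,218.2),0)): print(ray(s,*uv,z).round(3))
```

```text
3545 [0.07191433 0.07626052 0.08238289]
((616.7508544921875, -23.568878173828125), (199.8670196533203, 146.75807189941406), 81.19482421875) [[ 529. -111.]
 [ 674. -134.]
 [ 705.   64.]
 [ 560.   86.]]
[[     0      0    640    400 252692]
 [   282    138     78     58   3308]] [[319.47835705 199.92034967]
 [321.15326481 167.39026602]]
[ 0.541 -0.013  0.098]
[ 0.682 -0.034  0.07 ]
[ 0.618 -0.035  0.   ]
[ 0.532 -0.003  0.098]
[ 0.683 -0.033  0.07 ]
[ 0.622 -0.023  0.   ]
```

View pics/c.png

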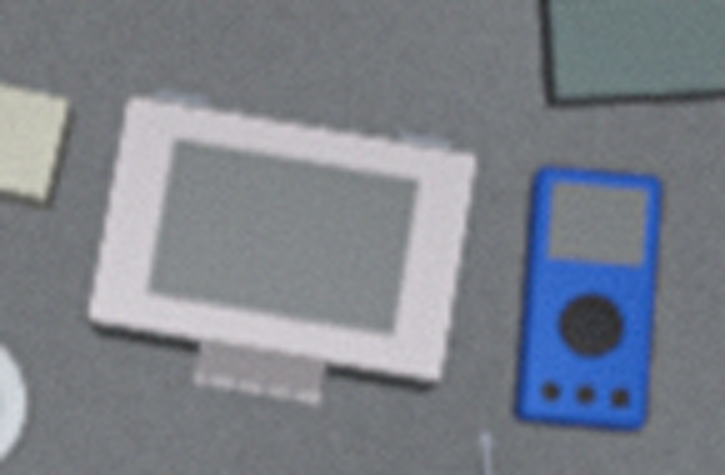

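View pics/m.png

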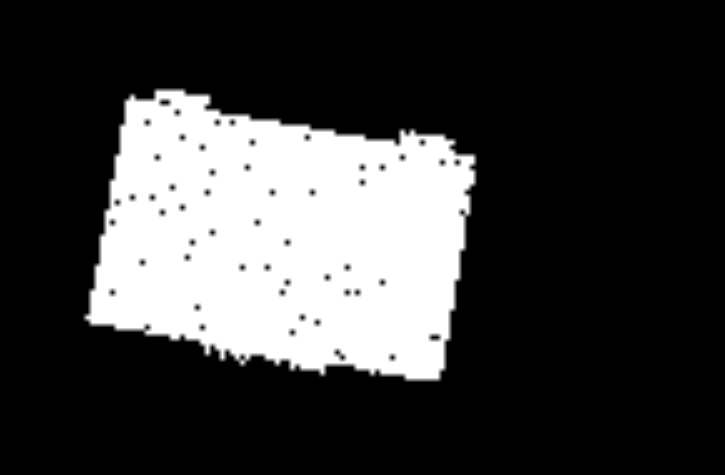

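Run:
```python
from h import *
p=snap('top')
C=[]
for u,v in ((127,98),(475,155),(438,381),(90,323),(196,385),(320,403)):
    z=.076 if len(C)<4 else .098
    x=ray(p,265+u/5-.4,120+v/5-.4,z); C.append(x); print(x.round(4))
C=np.array(C); print(np.linalg.norm(C[0]-C[1]),np.linalg.norm(C[1]-C[2]),C[:4].mean(0))
d=(C[0]+C[1]-C[2]-C[3]);yaw=np.arctan2(d[1],d[0]);d2=C[0]+C[3]-C[1]-C[2];print(np.degrees(yaw),np.degrees(np.arctan2(-d2[0],d2[1])))
from scipy.spatial.transform import Rotation as Ro
for yaw in (np.radians(-8.8),):
  c=C[:4].mean(0)[:2]; R2=np.array([[np.cos(yaw),-np.sin(yaw)],[np.sin(yaw),np.cos(yaw)]])
  print('lip',c+R2@[-.09,0],C[4:].mean(0))
s=r.get_state();print(Ro.from_quat(s['eef_rot']).as_matrix().round(3), s['tool_pos'])
```

```text
[0.6947 0.0656 0.076 ]
[ 0.6664 -0.1309  0.076 ]
[ 0.5381 -0.1114  0.076 ]
[0.5664 0.0828 0.076 ]
[0.5308 0.0226 0.098 ]
[ 0.5224 -0.0451  0.098 ]
0.19857966233242283 0.12972295766724143 [ 0.6164158 -0.0234826  0.076    ]
-8.139797580508501 -8.246830616515526
lip [ 0.52747525 -0.00971387] [ 0.52658583 -0.01122637  0.098     ]
[[ 0.922  0.386  0.   ]
 [ 0.386 -0.922 -0.   ]
 [ 0.     0.    -1.   ]] [ 0.24154599 -0.57645135  0.26372684]
```

Measured: box centre is about (0.616, -0.0235) with yaw about -8.2°. The lid measures 199 × 130 mm, which matches the given size, and the lip edge lands within 2 mm of where it should be. Next I'll write a move planner that only prints shifts.

```bash
cat >> h.py <<'E'
from scipy.spatial.transform import Rotation as Ro
YAW=np.radians(-8.2); C0=np.array([.6164,-.0235])
def b2w(bx,by,z):
    c,s=np.cos(YAW),np.sin(YAW); return np.array([C0[0]+c*bx-s*by,C0[1]+s*bx+c*by,z])
def w2b(X):
    c,s=np.cos(YAW),np.sin(YAW); d=np.array(X[:2])-C0; return np.array([c*d[0]+s*d[1],-s*d[0]+c*d[1],X[2]])
def rot(tilt): # tilt deg from straight down, forwards
    f=Ro.from_matrix(np.array([[np.cos(YAW),np.sin(YAW),0],[np.sin(YAW),-np.cos(YAW),0],[0,0,-1]]).T)
    return f*Ro.from_euler('y',tilt,degrees=True)
def go(bx,by,z,tilt,quiet=0):
    """mm in box frame for TIP"""
    s=r.get_state(); R0=Ro.from_quat(s['eef_rot']); Rt=rot(tilt)
    tcp=b2w(bx/1e3,by/1e3,z/1e3)-Rt.apply([0,0,.025])
    print('shift',R0.inv().apply(tcp-s['tool_pos']).round(4),'rotdeg',np.degrees((R0.inv()*Rt).as_rotvec()).round(1),'world tcp',tcp.round(3))
def now():
    s=r.get_state(); R0=Ro.from_quat(s['eef_rot']); tip=s['tool_pos']+R0.apply([0,0,.025])
    print('t',round(float(s['clock']),2),'tip box mm',(w2b(tip)*1e3).round(1),'err rot from 45',np.degrees((rot(45).inv()*R0).as_rotvec()).round(1),'F',s['contact_force'].round(2),'q',s['q'].round(2),'op',round(float(s['opening']),2))
E
python3 -c "
from h import *
now(); go(-180,0,240,45); go(-180,0,240,0)"
```

```text
t 0.95 tip box mm [-292.2 -600.8  238.7] err rot from 45 [ 12.1 -43.9 -29.3] F [-0.76 -0.65 -0.01] q [ 1.21  0.69 -0.19  1.57  0.16  0.9  -0.22] op 1.0
shift [ 0.3899 -0.4667  0.006 ] rotdeg [-12.1  43.9  29.3] world tcp [0.421 0.005 0.258]
shift [ 0.405  -0.4577 -0.0013] rotdeg [ 0.  -0.  30.9] world tcp [0.438 0.002 0.265]
```

Call:
send_rows(moves=[0.02,-0.03,0,0,0,4,0.045,-0.06,0,0,0,8,0.07,-0.09,0,0,0,12,0.1,-0.12,0,0,0,16,0.13,-0.15,0,0,0,20], claw=1, grip_force=5)

```text
clock: 1.37
tool_pos: [0.303, -0.3878, 0.2639]
eef_rot: [1.0, 0.021, 0.0, 0.0]
contact_force: [1.2, 0.5, 0.9]
opening: 0.649
```

```bash
python3 -c "
from h import *
now(); go(-180,0,240,45); go(-180,0,240,20)"
```

```text
t 1.37 tip box mm [-258.2 -405.3  238.9] err rot from 45 [  4.2 -44.8 -10.1] F [1.23 0.49 0.92] q [ 0.87  0.52 -0.08  1.96  0.07  0.67 -0.78] op 0.65
shift [ 0.1345 -0.3871  0.0061] rotdeg [-4.2 44.8 10.1] world tcp [0.421 0.005 0.258]
shift [ 1.435e-01 -3.854e-01  3.000e-04] rotdeg [-1.8 19.9 10.6] world tcp [0.43  0.003 0.263]
```

Call:
send_rows(moves=[0.02,-0.035,0,0,3,2,0.045,-0.07,0,0,7,4,0.07,-0.105,0,-1,11,6,0.09,-0.14,0,-1,15,8,0.11,-0.175,0,-2,20,10])

```text
clock: 1.78
tool_pos: [0.4073, -0.2076, 0.2651]
eef_rot: [0.982, -0.067, 0.177, 0.014]
contact_force: [2.3, 0.5, -0.6]
opening: 0.268
```

```bash
python3 -c "
from h import *
now(); go(-180,0,240,45); go(-180,0,220,30)"
```

```text
t 1.78 tip box mm [-172.  -212.1  241.7] err rot from 45 [ -0.  -24.5  -0.4] F [ 2.3   0.48 -0.63] q [ 0.57  0.41 -0.2   2.33 -0.19  0.07 -1.11] op 0.27
shift [-0.0169 -0.2122  0.0005] rotdeg [ 0.  24.5  0.4] world tcp [0.421 0.005 0.258]
shift [-0.0177 -0.2122  0.0174] rotdeg [0.1 9.5 0.4] world tcp [0.426 0.004 0.242]
```

Run:
```python
from h import *
from scipy.optimize import least_squares
s=r.get_state()
Q=[[1.208,.689,-.195,1.565,.157,.902,-.215],[.87,.52,-.08,1.96,.07,.67,-.78],list(s['q'])]
P=[[.2415,-.576,.2637],[.303,-.3878,.2639],list(s['tool_pos'])]
best=None
import itertools
def fk(q,par,sg):
    H,L1,L2,D=par
    ry=lambda a:Ro.from_euler('y',a).as_matrix(); rz=lambda a:Ro.from_euler('z',a).as_matrix()
    R=rz(sg[0]*q[0])@ry(q[1]); x=np.array([0,0,H])+R@[0,0,L1]
    R=R@rz(sg[1]*q[2])@ry(q[3]); x=x+R@[0,0,L2]
    R=R@rz(sg[2]*q[4])@ry(q[5]); x=x+R@[0,0,D]
    return x,R@rz(sg[3]*q[6])
for sg in itertools.product([-1,1],repeat=3):
    sg=sg+(1,)
    f=lambda p:np.ravel([fk(q,p,sg)[0]-x for q,x in zip(Q,P)])
    o=least_squares(f,[.3,.4,.4,.2]); print(sg,o.cost,o.x.round(3))
    if best is None or o.cost<best[0]: best=(o.cost,sg,o.x)
print(best); print(np.sqrt(2*best[0]))
print(fk(Q[2],best[2],best[1])[1].round(3), Ro.from_quat(s['eef_rot']).as_matrix().round(3))
# planar: q for given tip r,z tilt
H,L1,L2,D=best[2]
def ik(rr,z,tilt):
    t=np.radians(tilt); d=np.array([np.sin(t),-np.cos(t)]); w=np.array([rr,z])-(D+.025)*d-[0,H]
    n=np.hypot(*w); q4=np.pi-np.arccos((L1**2+L2**2-n*n)/(2*L1*L2)); b=np.arctan2(w[0],w[1]); q2=b-np.arctan2(L2*np.sin(q4),L1+L2*np.cos(q4)); return q2,q4,np.pi-t-q2-q4
for bx,z in ((-120,60),(-88,67),(-54,103),(-27,135),(20,166),(70,171),(83,168)):
    print(bx,z,[(tl,np.round(ik(np.hypot(*b2w(bx/1e3,0,0)[:2]),z/1e3,tl),2)) for tl in (10,15,20,30)])
```

```text
(-1, -1, -1, 1) 0.0017592855230168273 [0.072 0.705 0.234 0.232]
(-1, -1, 1, 1) 0.003581707371774783 [-0.143  0.775  0.192  0.109]
(-1, 1, -1, 1) 0.0075678049619559845 [-0.38   0.88   0.108  0.024]
(-1, 1, 1, 1) 0.007201441332188871 [-0.285  0.855  0.12   0.089]
(1, -1, -1, 1) 0.2438259920237759 [-1.09   0.961 -1.183  0.39 ]
(1, -1, 1, 1) 0.2507128891568692 [-1.65   1.041 -1.187 -0.111]
(1, 1, -1, 1) 0.09284623608969703 [ 2.952 -0.897  0.343  1.711]
(1, 1, 1, 1) 0.1835178224829442 [ 3.916 -1.54   0.868  1.703]
(np.float64(0.0017592855230168273), (-1, -1, -1, 1), array([0.0717293 , 0.70456155, 0.23435053, 0.2319008 ]))
0.05931754416725
[[-0.821 -0.454  0.346]
 [-0.5    0.865 -0.052]
 [-0.276 -0.216 -0.937]] [[ 0.928 -0.137  0.346]
 [-0.126 -0.991 -0.052]
 [ 0.35   0.005 -0.937]]
-120 60 [(10, array([ 0.86,  2.63, -0.52])), (15, array([ 0.9 ,  2.79, -0.81])), (20, array([nan, nan, nan])), (30, array([nan, nan, nan]))]
-88 67 [(10, array([ 0.82,  2.45, -0.3 ])), (15, array([ 0.84,  2.57, -0.53])), (20, array([ 0.88,  2.71, -0.8 ])), (30, array([nan, nan, nan]))]
-54 103 [(10, array([ 0.75,  2.23, -0.01])), (15, array([ 0.75,  2.33, -0.2 ])), (20, array([ 0.77,  2.43, -0.41])), (30, array([ 0.84,  2.7 , -0.92]))]
-27 135 [(10, array([0.71, 2.06, 0.2 ])), (15, array([0.71, 2.15, 0.03])), (20, array([ 0.71,  2.25, -0.16])), (30, array([ 0.74,  2.46, -0.58]))]
20 166 [(10, array([0.7 , 1.82, 0.45])), (15, array([0.69, 1.91, 0.28])), (20, array([0.68, 2.  , 0.11])), (30, array([ 0.69,  2.19, -0.27]))]
70 171 [(10, array([0.74, 1.62, 0.61])), (15, array([0.73, 1.71, 0.44])), (20, array([0.72, 1.81, 0.27])), (30, array([ 0.71,  2.  , -0.09]))]
83 168 [(10, array([0.76, 1.57, 0.64])), (15, array([0.74, 1.67, 0.47])), (20, array([0.73, 1.76, 0.3 ])), (30, array([ 0.72,  1.95, -0.06]))]<stdin>:26: RuntimeWarning: invalid value encountered in arccos
```

```bash
cat > kin.py <<'E'
from h import *
from scipy.optimize import least_squares
sg=(-1,-1,-1)
ry=lambda a:Ro.from_euler('y',a).as_matrix(); rz=lambda a:Ro.from_euler('z',a).as_matrix()
def fk(q,par):
    H,L1,L2,D,a0,a,b,c=par
    R=rz(sg[0]*q[0]); x=np.array([0,0,H])+R@[a0,0,0]; R=R@ry(q[1]); x=x+R@[a,0,L1]
    R=R@rz(sg[1]*q[2])@ry(q[3]); x=x+R@[b,0,L2]
    R=R@rz(sg[2]*q[4])@ry(q[5]); x=x+R@[c,0,D]
    return x,R
Q=[[1.208,.689,-.195,1.565,.157,.902,-.215],[.87,.52,-.08,1.96,.07,.67,-.78],[.57,.41,-.2,2.33,-.19,.07,-1.11]]
P=[[.2415,-.576,.2637],[.303,-.3878,.2639],[.4073,-.2076,.2651]]
def fit(Q,P,reg=.02):
    p0=np.array([.267,.293,.3425,.3,0,.0525,-.0775,.076])
    f=lambda p:np.r_[np.ravel([fk(q,p)[0]-x for q,x in zip(Q,P)]),reg*(p-p0)]
    o=least_squares(f,p0); e=f(o.x)[:-8]; return o.x,e
E
python3 - <<'E'
from kin import *
for reg in (.05,.005,.0005):
    o,e=fit(Q,P,reg); print(o.round(3),(e*1e3).round(1))
E
```

```text
[ 0.298  0.45   0.226  0.203  0.375 -0.06   0.108  0.102] [-3.9  3.2 -6.5 17.5  7.7  8.1  2.   6.9 -1.7]
[ 1.26  -0.091  0.395  0.312  0.936 -0.025  0.497  0.228] [-0.1 -0.5 -0.8  1.7  2.6  1.6 -0.  -0.9 -0.9]
[ 1.468 -0.2    0.439  0.328  1.016  0.014  0.569  0.258] [ 1.   0.1 -0.6 -0.3  0.8  1.4  0.  -1.  -0.8]
```

```bash
python3 -c "
from h import *
now(); go(-110,0,200,20); go(-140,0,200,10)"
```

```text
t 1.78 tip box mm [-172.  -212.1  241.7] err rot from 45 [ -0.  -24.5  -0.4] F [ 2.3   0.48 -0.63] q [ 0.57  0.41 -0.2   2.33 -0.19  0.07 -1.11] op 0.27
shift [ 0.0452 -0.2118  0.0603] rotdeg [ 0.1 -0.5  0.4] world tcp [ 0.499 -0.007  0.223]
shift [ 0.0215 -0.212   0.0502] rotdeg [  0.2 -10.5   0.4] world tcp [ 0.474 -0.003  0.225]
```

Call:
send_rows(moves=[0.02,-0.035,0.005,0,-1,0,0.04,-0.07,0.015,0,-1,0,0.045,-0.105,0.025,0,-1,0,0.045,-0.14,0.03,0,-1,0,0.045,-0.175,0.04,0,-1,0])

```text
clock: 2.2
tool_pos: [0.4888, -0.0397, 0.2441]
eef_rot: [0.983, -0.067, 0.169, 0.014]
contact_force: [1.5, -0.2, 0.4]
opening: 0.008
```

```bash
python3 -c "
from h import *
now(); go(-125,0,150,20); go(-125,0,100,20);print(r.get_state()['tool_pos'],r.get_state()['eef_rot'],list(r.get_state()['q']))"
```

```text
t 2.2 tip box mm [-115.6  -34.3  220.6] err rot from 45 [ -0.  -25.4  -0.5] F [ 1.52 -0.15  0.36] q [-0.16  0.48  0.16  2.29 -0.38  0.04 -1.36] op 0.01
shift [-0.0324 -0.0347  0.0633] rotdeg [0.1 0.4 0.5] world tcp [ 0.484 -0.004  0.173]
shift [-0.0492 -0.0349  0.1104] rotdeg [0.1 0.4 0.5] world tcp [ 0.484 -0.004  0.123]
[ 0.48880992 -0.03974908  0.24413611] [ 0.98320046 -0.0666914   0.16935068  0.01376456] [np.float64(-0.16408707560331356), np.float64(0.4839694445755209), np.float64(0.16371668864985425), np.float64(2.2872614495424375), np.float64(-0.3801303423646485), np.float64(0.042370701702993716), np.float64(-1.3608886435203558)]
```

Call:
send_rows(moves=[-0.01,-0.01,0.02,0,0,0,-0.02,-0.02,0.04,0,0,0,-0.03,-0.03,0.06,0,0,0,-0.04,-0.035,0.08,0,0,0,-0.045,-0.035,0.1,0,0,0])

```text
clock: 2.62
tool_pos: [0.5145, -0.0018, 0.1933]
eef_rot: [0.987, -0.064, 0.144, 0.016]
contact_force: [0.1, 0.1, 0.4]
opening: 0.0
```

```bash
python3 -c "
from h import *
now(); go(-120,0,67,20); go(-120,0,67,10);print(r.get_state()['tool_pos'],r.get_state()['eef_rot'],list(r.get_state()['q']))"
```

```text
t 2.62 tip box mm [-96.8   6.7 169.3] err rot from 45 [ -0.2 -28.4  -1. ] F [0.11 0.15 0.39] q [-0.27  0.62  0.2   2.23 -1.    0.04 -0.82] op 0.0
shift [-0.0531  0.0054  0.0915] rotdeg [0.5 3.4 0.9] world tcp [ 0.489 -0.005  0.09 ]
shift [-0.0488  0.0054  0.0916] rotdeg [ 0.5 -6.6  0.9] world tcp [ 0.493 -0.006  0.092]
[ 0.51453787 -0.00179658  0.19327851] [ 0.98742977 -0.06365373  0.1438331   0.0155786 ] [np.float64(-0.2669615290878432), np.float64(0.6202540305594744), np.float64(0.20481887097555498), np.float64(2.227837215637938), np.float64(-0.9981391980753116), np.float64(0.043982480588239226), np.float64(-0.8232266206602673)]
```

The wrist joint (q6) is at its limit in this posture, so forward tilt is blocked. I'll raise the arm and turn the wrist over (q5 towards π).

```bash
python3 -c "
from h import *
go(-150,0,280,0); go(-150,0,280,5)"
```

```text
shift [-0.0123  0.0078 -0.1202] rotdeg [  0.6 -16.6   0.8] world tcp [ 0.468 -0.002  0.305]
shift [-0.0144  0.0077 -0.1207] rotdeg [  0.6 -11.6   0.8] world tcp [ 0.466 -0.002  0.305]
```

Call:
send_rows(moves=[0,0,-0.025,0,-3,0,0,0.002,-0.05,0,-7,0,-0.005,0.004,-0.075,0,-10,0,-0.01,0.006,-0.1,0,-14,0,-0.012,0.008,-0.12,0,-18,0])

```text
clock: 3.03
tool_pos: [0.4667, -0.0024, 0.3071]
eef_rot: [0.998, -0.065, -0.015, 0.006]
contact_force: [1.8, 0.5, -1.1]
opening: 0.006
```

```bash
cat > flip.py <<'E'
from kin import *
def F(q): return rz(-q[0])@ry(q[1])@rz(-q[2])@ry(q[3])
s=r.get_state(); q=s['q']; R0=Ro.from_quat(s['eef_rot'])
Rm=F(q)@rz(-q[4])@ry(q[5])
print('z check',Rm[:,2].round(3),R0.as_matrix()[:,2].round(3), 'angle const',np.degrees((Ro.from_matrix(Rm@rz(-q[6])).inv()*R0).as_rotvec()).round(1))
K=Ro.from_matrix(Rm@rz(-q[6])).inv()*R0
def tgt(q5,q6,q7): return Ro.from_matrix(F(q)@rz(-q5)@ry(q6)@rz(-q7))*K
def show(q5,q6,q7):
    d=R0.inv()*tgt(q5,q6,q7); print(np.round([q5,q6,q7],2),np.degrees(d.as_rotvec()).round(1))
E
python3 - <<'E'
from flip import *
now()
for d in np.radians([7,14,21,28,35]): show(q[4]+d,q[5],q[6])
E
```

```text
z check [-0.03  -0.011 -0.999] [-0.03  -0.011 -0.999] angle const [-0. -0. 90.]
t 3.03 tip box mm [-151.8   -0.8  282.1] err rot from 45 [ -0.5 -46.6  -1. ] F [ 1.82  0.53 -1.05] q [-0.65  0.58  0.91  1.97 -0.57  0.9  -1.14] op 0.01
[-0.45  0.9  -1.14] [-5.  -2.3 -4.4]
[-0.32  0.9  -1.14] [-9.9 -4.6 -8.7]
[-0.2   0.9  -1.14] [-14.9  -6.9 -13.1]
[-0.08  0.9  -1.14] [-19.8  -9.2 -17.5]
[ 0.04  0.9  -1.14] [-24.8 -11.5 -21.9]
```

Run:
```python
from kin import *
s=r.get_state()
Q+=[[-0.16408707560331356,0.4839694445755209,0.16371668864985425,2.2872614495424375,-0.3801303423646485,0.042370701702993716,-1.3608886435203558],[-0.2669615290878432,0.6202540305594744,0.20481887097555498,2.227837215637938,-0.9981391980753116,0.043982480588239226,-0.8232266206602673],list(s['q'])]
P+=[[0.48880992,-0.03974908,0.24413611],[ 0.51453787,-0.00179658,0.19327851],list(s['tool_pos'])]
for reg in (.01,.001,.0001):
    o,e=fit(Q,P,reg); print(o.round(4)); print((e.reshape(-1,3)*1e3).round(1).tolist())
# general: 3D offset each
def fk3(q,p):
    p=p.reshape(5,3); x=np.array([0,0,0.]); R=np.eye(3)
    R=R@rz(-q[0]);x=x+R@p[0];R=R@ry(q[1]);x=x+R@p[1];R=R@rz(-q[2])@ry(q[3]);x=x+R@p[2];R=R@rz(-q[4])@ry(q[5]);x=x+R@p[3]; return x
for reg in (.01,.001):
  p0=np.array([0,0,.3,0,0,.35,0,0,.35,0,0,.25,0,0,0.])
  f=lambda p:np.r_[np.ravel([fk3(q,p)-x for q,x in zip(Q,P)]),reg*(p-p0)]
  o=least_squares(f,p0); print(o.x.reshape(5,3).round(3),(f(o.x)[:18].reshape(-1,3)*1e3).round(1).tolist())
```

```text
[-0.0486  0.6308  0.2257  0.1837 -0.0211 -0.1184 -0.1111 -0.0834]
[[35.6, 27.2, 12.6], [40.1, 27.1, 0.1], [5.3, 27.9, 3.0], [-2.4, 21.2, 6.3], [3.1, -9.3, 1.5], [8.3, 16.5, -23.5]]
[-0.0538  0.633   0.2246  0.1827 -0.0218 -0.1198 -0.1123 -0.0839]
[[35.5, 27.1, 12.7], [40.1, 27.2, 0.2], [5.0, 27.9, 3.0], [-2.5, 21.0, 6.3], [3.4, -9.5, 1.4], [8.4, 16.6, -23.5]]
[-0.0538  0.633   0.2246  0.1827 -0.0218 -0.1198 -0.1123 -0.0839]
[[35.5, 27.1, 12.7], [40.1, 27.2, 0.2], [5.0, 27.9, 3.0], [-2.5, 21.0, 6.3], [3.4, -9.5, 1.4], [8.4, 16.6, -23.5]]
[[-0.011 -0.008  0.321]
 [ 0.005 -0.008  0.566]
 [-0.01  -0.028  0.336]
 [-0.004 -0.001  0.287]
 [ 0.     0.     0.   ]] [[0.1, 0.5, 0.3], [-0.9, -2.4, -0.6], [0.6, 2.1, -0.4], [-0.2, 0.2, 1.0], [-0.3, -1.2, -0.5], [0.1, 0.9, 0.2]]
[[-0.011 -0.008  0.32 ]
 [ 0.005 -0.008  0.567]
 [-0.01  -0.028  0.335]
 [-0.005 -0.001  0.287]
 [ 0.     0.     0.   ]] [[0.1, 0.5, 0.3], [-0.9, -2.4, -0.6], [0.5, 2.1, -0.4], [-0.2, 0.2, 1.0], [-0.2, -1.2, -0.6], [0.0, 0.9, 0.2]]
```

```bash
cat > ik.py <<'E'
from kin import *
PAR=np.array([[-0.011,-0.008,.320],[.005,-.008,.567],[-.010,-.028,.335],[-.005,-.001,.287]])
LO=np.array([-3.01,-.46,-1.47,.13,-1,.04,-2.66]);HI=np.array([3.01,2.08,1.51,2.56,4.14,2.09,2.66])
def fkt(q):
    x=np.zeros(3); R=rz(-q[0]);x=x+R@PAR[0];R=R@ry(q[1]);x=x+R@PAR[1];R=R@rz(-q[2])@ry(q[3]);x=x+R@PAR[2];R=R@rz(-q[4])@ry(q[5]);x=x+R@PAR[3]
    return x,Ro.from_matrix(R@rz(-q[6])@rz(np.pi/2))
def pose(bx,by,z,tilt,flip):
    Rt=rot(tilt); x=b2w(bx/1e3,by/1e3,z/1e3)-Rt.apply([0,0,.025])
    if flip: Rt=Rt*Ro.from_euler('z',180,degrees=True)
    return x,Rt
def ik(x,Rt,q0,reg=.003):
    def f(q):
        a,b=fkt(q); return np.r_[(a-x)*10,(Rt.inv()*b).as_rotvec()*3,reg*(q-q0)]
    o=least_squares(f,np.clip(q0,LO+.03,HI-.03),bounds=(LO+.02,HI-.02)); a,b=fkt(o.x)
    return o.x,np.linalg.norm(a-x)*1e3,np.degrees((Rt.inv()*b).magnitude())
E
python3 - <<'E'
from ik import *
s=r.get_state(); print(s['q'].round(3)); a,b=fkt(s['q']); print(a-s['tool_pos'],np.degrees((b.inv()*Ro.from_quat(s['eef_rot'])).magnitude()))
rng=np.random.default_rng(0)
for flip in (0,1):
  for (bx,z,t) in ((-105,62,45),(-105,62,30),(-150,280,45)):
    best=None
    for k in range(25):
        q0=rng.uniform(LO,HI); q0[0]=rng.normal(0,.3);q0[2]=rng.normal(0,.4)
        o=ik(*pose(bx,0,z,t,flip),q0,1e-4)
        if o[1]<3 and o[2]<1:
            c=np.abs(o[0]-s['q']).sum()
            if best is None or c<best[0]: best=(c,o[0].round(2))
    print(flip,bx,z,t,best)
E
```

```text
[-0.646  0.584  0.909  1.975 -0.569  0.896 -1.135]
[-0.00018182  0.00122919  0.00039782] 3.095607894512022e-14
0 -105 62 45 None
0 -105 62 30 (np.float64(7.505026368914088), array([-0.5 ,  1.06,  0.63,  2.52,  3.56,  0.91,  0.78]))
0 -150 280 45 None
1 -105 62 45 None
1 -105 62 30 (np.float64(6.220853657142697), array([ 0.14,  0.95, -0.5 ,  2.49,  2.49,  0.92, -1.2 ]))
1 -150 280 45 None
```

Run:
```python
from ik import *
s=r.get_state()
rng=np.random.default_rng(1)
way=((-160,280),(-130,150),(-115,62),(-88,67),(-54,103),(-27,135),(20,166),(83,168))
for flip in (0,1):
 for t in (20,25,30):
  sols=[]
  for k in range(25):
    q0=rng.uniform(LO,HI); q0[0]=rng.normal(0,.3);q0[2]=rng.normal(0,.4)
    o=ik(*pose(-115,0,62,t,flip),q0,1e-4)
    if o[1]<2 and o[2]<1: sols.append((np.min(np.r_[o[0]-LO,HI-o[0]]),tuple(o[0].round(2))))
  sols.sort(reverse=True); print(flip,t,len(sols))
  for m,q in sols[:2]: print('  ',round(m,2),q)
  if sols:
    q=np.array(sols[0][1])
    for w in way[::-1][-3:][::-1]+way[3:] if 0 else way:
        o=ik(*pose(w[0],0,w[1],t,flip),q,.003); print('     ',w,o[0].round(2),round(o[1],1),round(o[2],1));
```

```text
0 20 14
   0.19 (np.float64(0.31), np.float64(0.94), np.float64(-0.74), np.float64(2.37), np.float64(2.07), np.float64(0.76), np.float64(2.41))
   0.19 (np.float64(0.31), np.float64(0.93), np.float64(-0.73), np.float64(2.37), np.float64(2.08), np.float64(0.75), np.float64(2.4))
      (-160, 280) [-0.27  0.34  0.14  2.4   1.8   0.06  2.64] 16.4 4.6
      (-130, 150) [ 0.31  0.7  -0.72  2.36  1.83  0.57  2.6 ] 0.0 0.0
      (-115, 62) [ 0.31  0.94 -0.74  2.37  2.07  0.76  2.41] 0.0 0.0
      (-88, 67) [ 0.31  0.92 -0.7   2.29  2.01  0.68  2.51] 0.0 0.0
      (-54, 103) [ 0.2   0.8  -0.47  2.18  1.89  0.43  2.64] 0.0 0.0
      (-27, 135) [-0.08  0.72  0.02  2.1   1.87  0.06  2.64] 0.0 0.0
      (20, 166) [-0.07  0.71  0.03  2.03  1.88  0.06  2.64] 12.0 4.3
      (83, 168) [-0.05  0.76  0.03  1.92  1.9   0.06  2.64] 20.7 7.8
0 25 8
   0.12 (np.float64(0.4), np.float64(1.05), np.float64(-0.97), np.float64(2.44), np.float64(2.09), np.float64(1.05), np.float64(2.4))
   0.11 (np.float64(0.21), np.float64(0.93), np.float64(-0.59), np.float64(2.45), np.float64(2.33), np.float64(0.81), np.float
[... 3182 characters left out ...]
oat64(-0.65))
   0.05 (np.float64(0.46), np.float64(1.19), np.float64(-1.2), np.float64(2.51), np.float64(2.08), np.float64(1.37), np.float64(-0.73))
      (-160, 280) [ 0.7   0.61 -1.45  2.42  1.52  0.94 -0.38] 0.0 0.0
      (-130, 150) [ 0.55  1.05 -1.45  2.51  1.81  1.36 -0.62] 0.0 0.0
      (-115, 62) [ 0.5   1.27 -1.33  2.51  2.02  1.49 -0.65] 0.0 0.0
      (-88, 67) [ 0.54  1.25 -1.33  2.43  2.01  1.43 -0.55] 0.0 0.0
      (-54, 103) [ 0.58  1.19 -1.37  2.32  1.93  1.34 -0.4 ] 0.0 0.0
      (-27, 135) [ 0.61  1.14 -1.42  2.23  1.85  1.3  -0.28] 0.0 0.0
      (20, 166) [ 0.63  1.13 -1.45  2.07  1.77  1.27 -0.1 ] 0.0 0.0
      (83, 168) [ 0.62  1.17 -1.45  1.89  1.76  1.26  0.08] 0.0 0.0
```

Run:
```python
from ik import *
s=r.get_state(); q=s['q']
for t in (20,25):
  for flip in(0,1):
    for q3 in (.6,.2,-.2,-.6,-1):
      for q5 in (1.2,2,3,3.6):
        o=ik(*pose(-160,0,280,t,flip),np.array([-.7*q3,.6,q3,2.3,q5,.6,-1.1 if flip else 1]),.01)
        if o[1]<3 and o[2]<1: print(t,flip,q3,o[0].round(2),'dq',np.abs(o[0]-q).max().round(2))
```

```text
20 1 0.6 [ 0.12  0.33 -0.38  2.29  0.86  0.32  0.41] dq 1.55
20 1 0.6 [ 0.2   0.34 -0.49  2.29  0.93  0.36  0.34] dq 1.5
20 1 0.6 [ 0.29  0.35 -0.61  2.28  0.99  0.4   0.28] dq 1.56
20 1 0.6 [ 0.34  0.36 -0.68  2.28  1.02  0.43  0.24] dq 1.59
20 1 0.2 [ 0.24  0.34 -0.54  2.29  0.96  0.37  0.31] dq 1.52
20 1 0.2 [ 0.32  0.36 -0.66  2.28  1.01  0.42  0.25] dq 1.58
20 1 0.2 [ 0.41  0.38 -0.79  2.28  1.06  0.48  0.2 ] dq 1.69
20 1 0.2 [ 0.46  0.4  -0.85  2.28  1.09  0.51  0.17] dq 1.76
20 1 -0.2 [ 0.39  0.38 -0.76  2.28  1.05  0.46  0.21] dq 1.67
20 1 -0.2 [ 0.47  0.4  -0.87  2.28  1.09  0.52  0.16] dq 1.78
20 1 -0.2 [ 0.54  0.44 -1.    2.27  1.13  0.59  0.11] dq 1.9
20 1 -0.2 [ 0.58  0.45 -1.06  2.27  1.15  0.62  0.09] dq 1.97
20 1 -0.6 [ 0.55  0.44 -1.02  2.27  1.14  0.6   0.1 ] dq 1.93
20 1 -0.6 [ 0.61  0.47 -1.12  2.27  1.16  0.66  0.07] dq 2.03
20 1 -0.6 [ 0.65  0.51 -1.21  2.27  1.18  0.73  0.04] dq 2.12
20 1 -0.6 [ 0.67  0.53 -1.25  2.27  1.19  0.76  0.02] dq 2.16
20 1 -1 [ 0.68  0.54 -1.27  2.27  1.19  0.77  0.02] dq 2.18
20 1 -1 [ 0.7   0.57 -1.33  2.27  1.2   0.82  0.  ] dq 2.2
[... 644 characters left out ...]
 1.36  0.3  -0.1 ] dq 1.92
25 1 -0.2 [ 0.18  0.33 -0.48  2.36  1.36  0.32 -0.1 ] dq 1.93
25 1 -0.2 [ 0.2   0.33 -0.51  2.36  1.36  0.33 -0.1 ] dq 1.93
25 1 -0.2 [ 0.22  0.33 -0.53  2.36  1.36  0.34 -0.11] dq 1.93
25 1 -0.6 [ 0.41  0.38 -0.81  2.35  1.37  0.46 -0.13] dq 1.94
25 1 -0.6 [ 0.42  0.38 -0.82  2.35  1.37  0.47 -0.13] dq 1.94
25 1 -0.6 [ 0.43  0.38 -0.84  2.35  1.37  0.48 -0.14] dq 1.94
25 1 -0.6 [ 0.43  0.39 -0.85  2.35  1.38  0.48 -0.14] dq 1.94
25 1 -1 [ 0.61  0.47 -1.15  2.35  1.38  0.66 -0.17] dq 2.05
25 1 -1 [ 0.61  0.47 -1.14  2.35  1.38  0.66 -0.17] dq 2.05
25 1 -1 [ 0.6   0.47 -1.14  2.35  1.38  0.66 -0.17] dq 2.05
25 1 -1 [ 0.6   0.47 -1.14  2.35  1.38  0.66 -0.17] dq 2.05
```

```bash
cat > jp.py <<'E'
from ik import *
import sys
def plan(G,nrows,show=5):
    s=r.get_state(); q=s['q']; x0,R0=fkt(q); now()
    for i in range(1,nrows+1):
        x,R=fkt(q+(G-q)*i/nrows)
        if i<=show: print('row',R0.inv().apply(x-x0).round(3),np.degrees((R0.inv()*R).as_rotvec()).round(0),end=' ')
        print('   tip',(w2b(x+R.apply([0,0,.025]))*1e3).round(0),'mag',np.degrees((R0.inv()*R).magnitude()).round(0))
E
python3 -c "
from jp import *
plan(np.array([.15,.33,-.45,2.36,1.36,.3,-.1]),25)"
```

```text
t 3.03 tip box mm [-151.8   -0.8  282.1] err rot from 45 [ -0.5 -46.6  -1. ] F [ 1.82  0.53 -1.05] q [-0.65  0.58  0.91  1.97 -0.57  0.9  -1.14] op 0.01
row [-0.01   0.013  0.007] [-2. -2. -6.]    tip [-162.  -14.  276.] mag 6.0
row [-0.018  0.025  0.013] [ -4.  -3. -12.]    tip [-171.  -27.  271.] mag 13.0
row [-0.025  0.037  0.017] [ -5.  -5. -18.]    tip [-179.  -40.  267.] mag 19.0
row [-0.031  0.048  0.022] [ -7.  -6. -24.]    tip [-185.  -52.  263.] mag 26.0
row [-0.035  0.058  0.025] [ -8.  -7. -30.]    tip [-190.  -63.  260.] mag 32.0
   tip [-193.  -73.  257.] mag 39.0
   tip [-195.  -82.  255.] mag 46.0
   tip [-195.  -89.  254.] mag 53.0
   tip [-195.  -96.  252.] mag 60.0
   tip [-193. -101.  251.] mag 67.0
   tip [-190. -104.  251.] mag 74.0
   tip [-187. -106.  250.] mag 81.0
   tip [-183. -106.  250.] mag 89.0
   tip [-178. -104.  250.] mag 96.0
   tip [-173. -101.  251.] mag 103.0
   tip [-169.  -97.  251.] mag 111.0
   tip [-164.  -90.  253.] mag 118.0
   tip [-160.  -82.  255.] mag 126.0
   tip [-157.  -73.  257.] mag 133.0
   tip [-155.  -62.  259.] mag 141.0
   tip [-153.  -50.  263.] mag 149.0
   tip [-153.  -37.  266.] mag 156.0
   tip [-154.  -23.  270.] mag 164.0
   tip [-156.   -9.  274.] mag 172.0
   tip [-160.    6.  279.] mag 180.0
```

Safe and high. I'll follow this path in pieces and re-plan after each one.

Call:
send_rows(moves=[-0.01,0.013,0.007,-2,-2,-6,-0.018,0.025,0.013,-4,-3,-12,-0.025,0.037,0.017,-5,-5,-18,-0.031,0.048,0.022,-7,-6,-24,-0.035,0.058,0.025,-8,-7,-30])

```text
clock: 3.45
tool_pos: [0.4234, -0.0555, 0.2836]
eef_rot: [0.974, 0.199, -0.081, 0.068]
contact_force: [0.0, 0.1, -0.1]
opening: 0.012
```

```bash
python3 -c "
from jp import *
plan(np.array([.15,.33,-.45,2.36,1.36,.3,-.1]),20)" | head -8
```

```text
t 3.45 tip box mm [-189.1  -63.7  259.1] err rot from 45 [  4.2 -52.6 -33.2] F [ 0.    0.12 -0.06] q [-0.58  0.59  0.81  2.05 -0.32  0.8  -0.77] op 0.01
row [-0.01   0.006  0.006] [-1. -2. -6.]    tip [-193.  -71.  256.] mag 7.0
row [-0.018  0.011  0.012] [ -2.  -3. -13.]    tip [-198.  -82.  253.] mag 13.0
row [-0.025  0.017  0.016] [ -3.  -4. -20.]    tip [-201.  -91.  250.] mag 20.0
row [-0.029  0.022  0.02 ] [ -4.  -5. -27.]    tip [-202.  -99.  248.] mag 27.0
row [-0.032  0.027  0.023] [ -5.  -5. -34.]    tip [-202. -106.  246.] mag 34.0
   tip [-200. -111.  245.] mag 42.0
   tip [-197. -114.  244.] mag 49.0
```

Call:
send_rows(moves=[-0.01,0.006,0.006,-1,-2,-6,-0.018,0.011,0.012,-2,-3,-13,-0.025,0.017,0.016,-3,-4,-20,-0.029,0.022,0.02,-4,-5,-27,-0.032,0.027,0.023,-5,-5,-34])

```text
clock: 3.87
tool_pos: [0.4026, -0.0957, 0.2694]
eef_rot: [0.864, 0.478, -0.131, 0.091]
contact_force: [0.1, 0.2, -0.1]
opening: 0.006
```

```bash
python3 -c "
from jp import *
plan(np.array([.15,.33,-.45,2.36,1.36,.3,-.1]),16)" | head -8
```

```text
t 3.87 tip box mm [-203.7 -109.5  245.7] err rot from 45 [ 14.4 -54.6 -68. ] F [ 0.12  0.23 -0.12] q [-0.51  0.57  0.68  2.12 -0.07  0.67 -0.39] op 0.01
row [-0.005  0.001  0.005] [-1. -1. -6.]    tip [-202. -110.  243.] mag 7.0
row [-0.009  0.002  0.008] [ -2.  -1. -13.]    tip [-202. -115.  241.] mag 13.0
row [-0.011  0.004  0.011] [ -3.  -2. -20.]    tip [-200. -118.  239.] mag 20.0
row [-0.011  0.007  0.012] [ -4.  -2. -26.]    tip [-197. -120.  238.] mag 27.0
row [-0.009  0.009  0.012] [ -6.  -2. -33.]    tip [-193. -119.  237.] mag 34.0
   tip [-189. -117.  237.] mag 41.0
   tip [-183. -112.  237.] mag 48.0
```

Call:
send_rows(moves=[-0.005,0.001,0.005,-1,-1,-6,-0.009,0.002,0.008,-2,-1,-13,-0.011,0.004,0.011,-3,-2,-20,-0.011,0.007,0.012,-4,-2,-26,-0.009,0.009,0.012,-6,-2,-33])

```text
clock: 4.28
tool_pos: [0.4049, -0.1112, 0.2611]
eef_rot: [0.683, 0.709, -0.141, 0.104]
contact_force: [0.4, -0.4, 0.8]
opening: 0.005
```

```bash
python3 -c "
from jp import *
plan(np.array([.15,.33,-.45,2.36,1.36,.3,-.1]),13)" | head -8
```

```text
t 4.28 tip box mm [-196.8 -125.6  237.7] err rot from 45 [  25.2  -49.8 -101.4] F [ 0.35 -0.45  0.83] q [-0.45  0.53  0.56  2.2   0.16  0.51 -0.06] op 0.0
row [0.001 0.001 0.002] [-1. -0. -6.]    tip [-192. -118.  235.] mag 6.0
row [0.002 0.002 0.003] [ -2.  -0. -12.]    tip [-190. -116.  234.] mag 12.0
row [0.005 0.005 0.003] [ -4.  -0. -17.]    tip [-187. -113.  233.] mag 18.0
row [0.009 0.009 0.001] [ -6.  -0. -23.]    tip [-183. -107.  233.] mag 24.0
row [ 0.014  0.013 -0.002] [ -8.  -0. -29.]    tip [-179. -101.  234.] mag 30.0
   tip [-175.  -92.  236.] mag 36.0
   tip [-170.  -82.  239.] mag 42.0
```

Call:
send_rows(moves=[0.001,0.001,0.002,-1,0,-6,0.002,0.002,0.003,-2,0,-12,0.005,0.005,0.003,-4,0,-17,0.009,0.009,0.001,-6,0,-23,0.014,0.013,-0.002,-8,0,-29])

```text
clock: 4.7
tool_pos: [0.4176, -0.0967, 0.2576]
eef_rot: [0.473, 0.867, -0.112, 0.112]
contact_force: [0.1, -0.9, -0.3]
opening: 0.007
```

```bash
python3 -c "
from jp import *
plan(np.array([.15,.33,-.45,2.36,1.36,.3,-.1]),10)" | head -18
python3 - <<'E'
from ik import *
s=r.get_state()
for z,t,bx in ((280,25,-160),(250,10,-160),(240,20,-140),(200,20,-130)):
  o=ik(*pose(bx,0,z,t,1),s['q'],.003); print(bx,z,t,o[0].round(2),o[1],o[2])
E
```

```text
t 4.7 tip box mm [-183.1 -107.9  233.8] err rot from 45 [  34.8  -37.7 -130.7] F [ 0.14 -0.88 -0.32] q [-0.38  0.48  0.42  2.27  0.35  0.36  0.24] op 0.01
row [ 0.004  0.003 -0.   ] [-1.  0. -5.]    tip [-180.  -95.  233.] mag 5.0
row [ 0.007  0.008 -0.002] [-3. -0. -9.]    tip [-179.  -88.  233.] mag 10.0
row [ 0.011  0.014 -0.005] [ -5.  -0. -14.]    tip [-177.  -81.  234.] mag 15.0
row [ 0.015  0.02  -0.009] [ -7.  -1. -18.]    tip [-174.  -72.  237.] mag 20.0
row [ 0.019  0.028 -0.015] [ -9.  -2. -23.]    tip [-171.  -62.  240.] mag 25.0
   tip [-168.  -50.  246.] mag 30.0
   tip [-165.  -38.  252.] mag 35.0
   tip [-163.  -24.  260.] mag 41.0
   tip [-161.  -10.  269.] mag 46.0
   tip [-160.    6.  279.] mag 51.0
-160 280 25 [-0.34  0.32  0.22  2.38  1.1   0.06  0.2 ] 0.004375486174516351 0.0012221392449595916
-160 250 10 [-0.01  0.41 -0.17  2.19  0.31  0.4   1.  ] 0.0004135135390752278 0.0001768034107343146
-140 240 20 [-0.21  0.42  0.1   2.32  0.67  0.08  0.64] 0.00023423728929913997 9.869561553639962e-05
-130 200 20 [ 0.05  0.52 -0.27  2.32  1.67  0.24 -0.37] 0.0026212378509341727 0.0008011334934215501
```

```bash
python3 -c "
from jp import *
plan(np.array([-.2,.42,.1,2.28,1.5,.45,-.2]),10)"
```

```text
t 4.7 tip box mm [-183.1 -107.9  233.8] err rot from 45 [  34.8  -37.7 -130.7] F [ 0.14 -0.88 -0.32] q [-0.38  0.48  0.42  2.27  0.35  0.36  0.24] op 0.01
row [-0.006 -0.002 -0.001] [ 0. -1. -4.]    tip [-178. -106.  237.] mag 4.0
row [-0.013 -0.002 -0.002] [ 1. -3. -8.]    tip [-174. -111.  240.] mag 9.0
row [-0.02  -0.001 -0.003] [  1.  -5. -12.]    tip [-168. -116.  244.] mag 13.0
row [-0.028  0.002 -0.005] [  0.  -7. -16.]    tip [-160. -119.  248.] mag 18.0
row [-0.036  0.006 -0.008] [  0.  -9. -20.]    tip [-151. -122.  253.] mag 22.0
   tip [-141. -124.  259.] mag 27.0
   tip [-130. -124.  264.] mag 31.0
   tip [-118. -122.  271.] mag 36.0
   tip [-106. -119.  278.] mag 40.0
   tip [ -93. -113.  285.] mag 45.0
```

Call:
send_rows(moves=[-0.006,-0.002,-0.001,0,-1,-4,-0.013,-0.002,-0.002,1,-3,-8,-0.02,-0.001,-0.003,1,-5,-12,-0.028,0.002,-0.005,0,-7,-16,-0.036,0.006,-0.008,0,-9,-20])

```text
clock: 5.12
tool_pos: [0.4409, -0.1199, 0.2757]
eef_rot: [0.303, 0.925, -0.167, 0.159]
contact_force: [0.1, -0.1, -0.4]
opening: 0.003
```

```bash
python3 -c "
from jp import *
plan(np.array([-.2,.42,.1,2.28,1.5,.45,-.2]),7)"
```

```text
t 5.12 tip box mm [-153.8 -129.8  253.4] err rot from 45 [  33.4  -38.3 -153.5] F [ 0.09 -0.1  -0.39] q [-0.5   0.5   0.57  2.3   0.64  0.27  0.32] op 0.0
row [-0.002 -0.     0.001] [ 0. -0. -3.]    tip [-152. -121.  253.] mag 3.0
row [-0.006  0.     0.001] [ 0. -1. -6.]    tip [-148. -123.  254.] mag 6.0
row [-0.013  0.002  0.001] [-0. -3. -9.]    tip [-141. -124.  257.] mag 9.0
row [-0.021  0.005 -0.001] [ -1.  -5. -12.]    tip [-132. -124.  262.] mag 13.0
row [-0.032  0.01  -0.004] [ -1.  -7. -14.]    tip [-121. -122.  268.] mag 16.0
   tip [-108. -119.  276.] mag 19.0
   tip [ -93. -113.  285.] mag 23.0
```

```bash
python3 -c "
from jp import *
q=r.get_state()['q']
plan(np.r_[q[:4],1.7,.5,0],8)"
```

```text
t 5.12 tip box mm [-153.8 -129.8  253.4] err rot from 45 [  33.4  -38.3 -153.5] F [ 0.09 -0.1  -0.39] q [-0.5   0.5   0.57  2.3   0.64  0.27  0.32] op 0.0
row [-0.007 -0.01  -0.   ] [ 2. -2. -5.]    tip [-153. -132.  258.] mag 6.0
row [-0.017 -0.02  -0.001] [  4.  -3. -10.]    tip [-150. -145.  266.] mag 11.0
row [-0.029 -0.028 -0.003] [  7.  -5. -15.]    tip [-144. -157.  274.] mag 17.0
row [-0.043 -0.035 -0.005] [  9.  -8. -20.]    tip [-135. -167.  284.] mag 23.0
row [-0.058 -0.039 -0.009] [ 11. -10. -24.]    tip [-125. -177.  295.] mag 29.0
   tip [-112. -184.  307.] mag 34.0
   tip [ -97. -188.  320.] mag 40.0
   tip [ -81. -190.  332.] mag 46.0
```

Call:
send_rows(moves=[-0.007,-0.01,0,2,-2,-5,-0.017,-0.02,-0.001,4,-3,-10,-0.029,-0.028,-0.003,7,-5,-15,-0.043,-0.035,-0.005,9,-8,-20,-0.058,-0.039,-0.009,11,-10,-24])

```text
clock: 5.53
tool_pos: [0.4595, -0.1753, 0.3152]
eef_rot: [0.101, 0.93, -0.31, 0.17]
contact_force: [-0.3, -0.5, -1.2]
opening: 0.006
```

```bash
python3 -c "
from jp import *
q=r.get_state()['q']
plan(np.r_[q[:4],2.2,.5,-.3],8)
for z,t,bx in ((280,25,-160),(240,20,-140),(200,20,-130),(200,25,-130)):
  o=ik(*pose(bx,0,z,t,1),q,.003); print(bx,z,t,o[0].round(2),o[1],o[2])
"
```

```text
t 5.53 tip box mm [-125.2 -186.8  296.5] err rot from 45 [-30.9  49.1 160.4] F [-0.28 -0.53 -1.25] q [-0.7   0.62  0.93  2.31  1.07  0.18  0.37] op 0.01
row [-0.004 -0.013 -0.   ] [ 3. -1. -3.]    tip [-126. -183.  300.] mag 4.0
row [-0.011 -0.026 -0.001] [ 5. -2. -6.]    tip [-122. -193.  311.] mag 9.0
row [-0.021 -0.037 -0.003] [ 8. -4. -9.]    tip [-115. -202.  324.] mag 13.0
row [-0.034 -0.047 -0.006] [ 10.  -6. -12.]    tip [-104. -208.  337.] mag 17.0
row [-0.05  -0.054 -0.009] [ 12.  -9. -15.]    tip [ -91. -212.  351.] mag 22.0
   tip [ -76. -212.  365.] mag 26.0
   tip [ -59. -208.  378.] mag 31.0
   tip [ -41. -200.  390.] mag 35.0
-160 280 25 [-0.34  0.32  0.22  2.38  1.1   0.06  0.2 ] 0.0016280437609554302 0.0004575483966049838
-140 240 20 [-0.19  0.42  0.06  2.32  0.79  0.09  0.52] 0.0010855373118610837 0.0003868702110641514
-130 200 20 [-0.05  0.51 -0.12  2.33  1.77  0.16 -0.47] 0.0030184409828624493 0.0009228980235573778
-130 200 25 [ 0.09  0.53 -0.37  2.4   2.07  0.37 -0.8 ] 0.0017708381489629306 0.0005884546106412219
```

```bash
cat >> h.py <<'E'
def gof(bx,by,z,tilt,n=5):
    s=r.get_state(); R0=Ro.from_quat(s['eef_rot']); Rt=rot(tilt)*Ro.from_euler('z',180,degrees=True)
    tcp=b2w(bx/1e3,by/1e3,z/1e3)-Rt.apply([0,0,.025])
    print('shift',R0.inv().apply(tcp-s['tool_pos']).round(4),'rotdeg',np.degrees((R0.inv()*Rt).as_rotvec()).round(1))
def nowf():
    s=r.get_state(); R0=Ro.from_quat(s['eef_rot']); tip=s['tool_pos']+R0.apply([0,0,.025]); B=Ro.from_euler('z',-YAW)*R0; z=B.as_matrix()[:,2]; y=B.as_matrix()[:,1]
    print('t',round(float(s['clock']),2),'tip',(w2b(tip)*1e3).round(1),'tilt',round(float(np.degrees(np.arctan2(z[0],-z[2]))),1),'side z.y',z[1].round(3),'y',y.round(2),'F',s['contact_force'].round(1),'q',s['q'].round(2))
E
python3 -c "
from h import *
nowf(); gof(-150,-60,260,25)"
```

```text
t 5.53 tip [-125.2 -186.8  296.5] tilt 24.3 side z.y -0.568 y [ 0.18  0.82 -0.54] F [-0.3 -0.5 -1.2] q [-0.7   0.62  0.93  2.31  1.07  0.18  0.37]
shift [ 0.0315  0.1054 -0.0487] rotdeg [-34.6  -1.7   3.6]
```

Call:
send_rows(moves=[0.006,0.021,-0.006,-6,0,1,0.012,0.042,-0.012,-13,0,2,0.018,0.063,-0.018,-20,-1,3,0.025,0.085,-0.025,-27,-1,4,0.03,0.105,-0.03,-34,-2,4])

```text
clock: 5.95
tool_pos: [0.4526, -0.101, 0.2753]
eef_rot: [0.091, 0.969, -0.131, 0.189]
contact_force: [-0.9, -0.8, -1.1]
opening: 0.003
```

```bash
python3 -c "
from h import *
nowf(); gof(-140,0,200,25);gof(-135,0,160,22)"
```

```text
t 5.95 tip [-141.6 -106.   252.9] tilt 23.0 side z.y -0.236 y [ 0.09  0.97 -0.22] F [-0.9 -0.8 -1.1] q [-0.36  0.43  0.39  2.38  1.53  0.14 -0.15]
shift [0.0196 0.1089 0.0236] rotdeg [-13.7  -2.    0.5]
shift [0.0293 0.118  0.0613] rotdeg [-13.7   1.    0.1]
```

q5 is now 1.53 and rising, as I wanted. I'll carry on down to the target.

Call:
send_rows(moves=[0.004,0.022,0.005,-4,0,0,0.008,0.044,0.01,-8,0,0,0.012,0.066,0.015,-12,-1,0,0.016,0.088,0.02,-14,-2,0,0.02,0.109,0.024,-14,-2,0])

```text
clock: 6.37
tool_pos: [0.4677, -0.0046, 0.2231]
eef_rot: [0.069, 0.973, -0.013, 0.218]
contact_force: [0.0, -0.2, -0.8]
opening: 0.006
```

```bash
python3 -c "
from h import *
nowf(); gof(-130,0,130,25);gof(-125,0,80,25)"
```

```text
t 6.37 tip [-139.2   -2.4  200.5] tilt 25.2 side z.y 0.006 y [-0.  1.  0.] F [ 0.  -0.2 -0.8] q [ 0.09  0.53 -0.4   2.44  2.14  0.41 -0.89]
shift [0.0216 0.0022 0.0677] rotdeg [0.3 0.2 0. ]
shift [0.0384 0.0019 0.1151] rotdeg [0.3 0.2 0. ]
```

```bash
python3 -c "
from h import *
gof(-120,0,67,25)"
```

```text
shift [0.0394 0.0018 0.129 ] rotdeg [0.3 0.2 0. ]
```

Call:
send_rows(moves=[0.008,0,0.026,0,0,0,0.016,0,0.052,0,0,0,0.024,0,0.078,0,0,0,0.032,0.001,0.104,0,0,0,0.039,0.002,0.129,0,0,0])

```text
clock: 6.78
tool_pos: [0.4882, -0.0047, 0.0884]
eef_rot: [0.069, 0.973, -0.013, 0.218]
contact_force: [-0.3, -0.5, 0.3]
opening: 0.005
```

```bash
python3 -c "
from h import *
nowf(); gof(-88,0,68,25)
p=snap('side','side1.png')
cv2.imwrite('pics/side1c.png',cv2.resize(p['image'][90:300,200:480,::-1],None,fx=2.8,fy=2.8))"
```

```text
t 6.78 tip [-118.9    0.4   65.8] tilt 25.3 side z.y 0.006 y [-0.    1.    0.01] F [-0.3 -0.5  0.3] q [ 0.16  0.94 -0.54  2.47  2.4   0.83 -1.12]
shift [-0.029  -0.0003  0.0112] rotdeg [ 0.3  0.3 -0. ]
```

View pics/side1c.png

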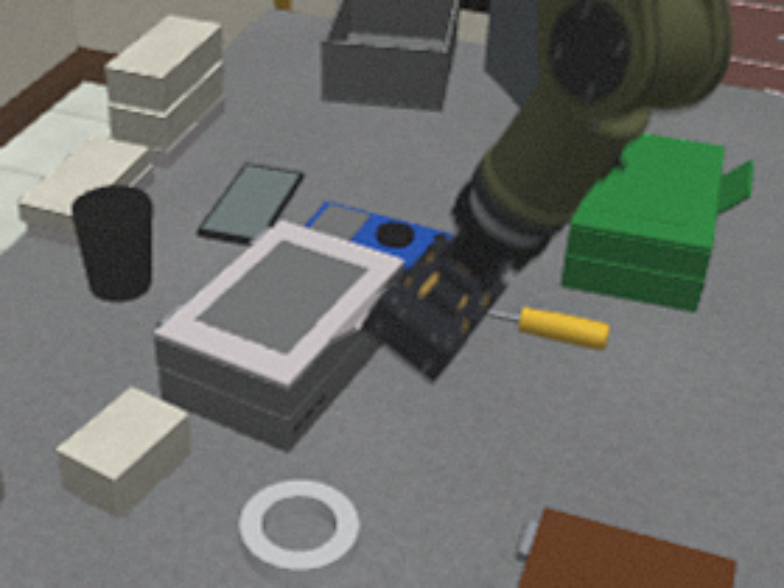

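```bash
cat >> h.py <<'E'
def rows(pts,tilt=25):
    "tip waypoints (bx,z) mm -> tool shifts relative to now"
    s=r.get_state(); R0=Ro.from_quat(s['eef_rot']); tip=s['tool_pos']+R0.apply([0,0,.025])
    nowf()
    for bx,z in pts: print((bx,z),R0.inv().apply(b2w(bx/1e3,0,z/1e3)-tip).round(3))
E
python3 -c "
from h import *
rows([(-112,66),(-105,67),(-98,67),(-91,67),(-86,67)])"
```

```text
t 6.83 tip [-119.7    0.3   60.8] tilt 24.9 side z.y 0.005 y [-0.    1.    0.01] F [ 0.8 -0.3 -2.6] q [ 0.16  0.95 -0.54  2.47  2.41  0.83 -1.12]
(-112, 66) [-0.009 -0.    -0.002]
(-105, 67) [-0.016 -0.     0.001]
(-98, 67) [-0.022 -0.     0.003]
(-91, 67) [-0.029 -0.     0.006]
(-86, 67) [-0.033 -0.     0.009]
```

Call:
send_rows(moves=[-0.008,0,-0.001,0,0,0,-0.015,0,0.001,0,0,0,-0.021,0,0.003,0,0,0,-0.027,0,0.005,0,0,0,-0.031,0,0.008,0,0,0])

```text
clock: 7.25
tool_pos: [0.5181, -0.0091, 0.09]
eef_rot: [0.07, 0.974, -0.012, 0.214]
contact_force: [-8.7, 1.8, 0.5]
opening: 0.002
```

```bash
python3 -c "
from h import *
rows([(-83,72),(-80,79),(-75,86),(-68,93),(-61,100)])"
```

```text
t 7.25 tip [-88.9   0.4  67.3] tilt 24.8 side z.y 0.006 y [-0.    1.    0.01] F [-8.7  1.8  0.5] q [ 0.17  0.91 -0.5   2.37  2.37  0.7  -1.04]
(-83, 72) [-0.007 -0.    -0.002]
(-80, 79) [-0.013 -0.    -0.007]
(-75, 86) [-0.02  -0.    -0.011]
(-68, 93) [-0.03  -0.    -0.015]
(-61, 100) [-0.039 -0.    -0.018]
```

```bash
python3 -c "
from h import *
rows([(-88,71),(-87,76),(-85,81),(-82,86),(-79,91)])"
```

```text
t 7.25 tip [-88.9   0.4  67.3] tilt 24.8 side z.y 0.006 y [-0.    1.    0.01] F [-8.7  1.8  0.5] q [ 0.17  0.91 -0.5   2.37  2.37  0.7  -1.04]
(-88, 71) [-0.002 -0.    -0.003]
(-87, 76) [-0.005 -0.    -0.007]
(-85, 81) [-0.009 -0.    -0.011]
(-82, 86) [-0.014 -0.    -0.014]
(-79, 91) [-0.019 -0.    -0.017]
```

Call:
send_rows(moves=[-0.002,0,-0.003,0,0,0,-0.005,0,-0.007,0,0,0,-0.009,0,-0.011,0,0,0,-0.014,0,-0.014,0,0,0,-0.019,0,-0.017,0,0,0])

```text
clock: 7.67
tool_pos: [0.5247, -0.0101, 0.1134]
eef_rot: [0.069, 0.975, -0.012, 0.211]
contact_force: [-6.4, 0.7, 0.2]
opening: 0.005
```

```bash
python3 -c "
from h import *
nowf()
p=snap('side')
cv2.imwrite('pics/side2c.png',cv2.resize(p['image'][90:300,200:480,::-1],None,fx=2.8,fy=2.8))
rows([(-74,97),(-68,103),(-61,110),(-55,117),(-50,123)])"
```

```text
t 7.67 tip [-82.4   0.3  90.6] tilt 24.4 side z.y 0.007 y [-0.    1.    0.01] F [-6.4  0.7  0.2] q [ 0.16  0.84 -0.46  2.34  2.32  0.61 -0.98]
t 7.72 tip [-80.3   0.4  91.9] tilt 24.6 side z.y 0.007 y [-0.    1.    0.01] F [-3.9  0.2  1.2] q [ 0.16  0.84 -0.46  2.34  2.32  0.61 -0.98]
(-74, 97) [-0.008 -0.    -0.002]
(-68, 103) [-0.016 -0.    -0.005]
(-61, 110) [-0.025 -0.    -0.008]
(-55, 117) [-0.033 -0.    -0.012]
(-50, 123) [-0.041 -0.    -0.016]
```

View pics/side2c.png

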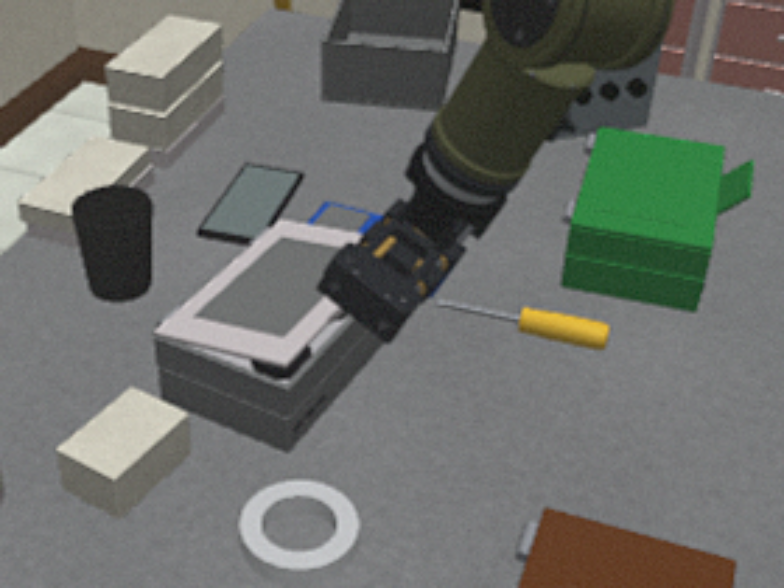

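The lid is up by about 10°, and the left button housing shows at about (280,360) in the crop. I'll keep going along the arc.

Call:
send_rows(moves=[-0.008,0,-0.002,0,0,0,-0.016,0,-0.005,0,0,0,-0.025,0,-0.008,0,0,0,-0.033,0,-0.012,0,0,0,-0.041,0,-0.016,0,0,0])

```text
clock: 8.13
tool_pos: [0.5567, -0.0147, 0.1472]
eef_rot: [0.069, 0.975, -0.012, 0.213]
contact_force: [-1.6, -0.8, 0.0]
opening: 0.006
```

```bash
python3 -c "
from h import *
nowf()
p=snap('side')
cv2.imwrite('pics/side3c.png',cv2.resize(p['image'][60:300,200:480,::-1],None,fx=2.5,fy=2.5))
rows([(-48,128),(-42,135),(-36,141),(-29,148),(-24,152)])"
```

```text
t 8.13 tip [-49.9   0.4 124.5] tilt 24.6 side z.y 0.007 y [-0.    1.    0.01] F [-1.6 -0.8  0. ] q [ 0.11  0.76 -0.36  2.25  2.22  0.42 -0.86]
t 8.18 tip [-47.6   0.6 126.2] tilt 24.9 side z.y 0.007 y [-0.    1.    0.01] F [-0.6  0.3  0.6] q [ 0.11  0.75 -0.35  2.24  2.22  0.42 -0.86]
(-48, 128) [-0.    -0.001 -0.002]
(-42, 135) [-0.009 -0.001 -0.006]
(-36, 141) [-0.017 -0.001 -0.009]
(-29, 148) [-0.026 -0.    -0.012]
(-24, 152) [-0.032 -0.    -0.014]
```

View pics/side3c.png

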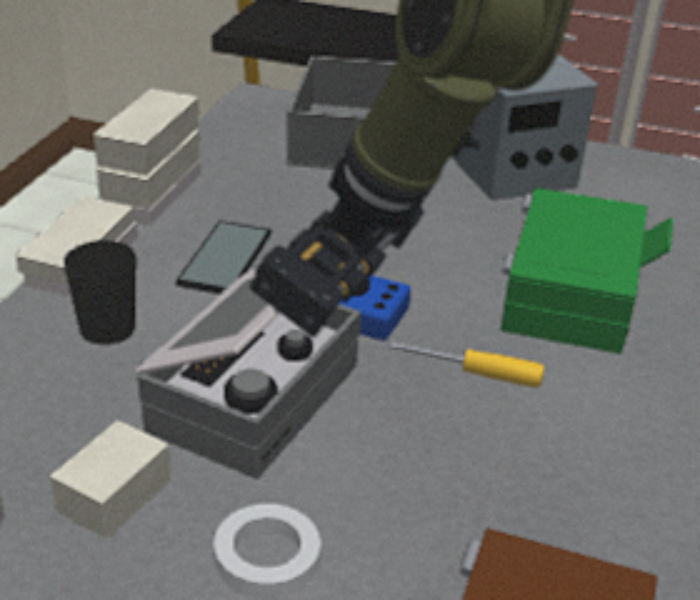

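Lid at about 35°. The large button is the left one (250,390 in the crop) and the small one is on the right. Before going on I'll check reach for the rest of the arc.

Run:
```python
from ik import *
q=r.get_state()['q']
for t in (25,30,35,40):
  qq=q
  for w in ((-30,147),(-3,168),(28,172),(57,171),(78,168)):
    o=ik(*pose(w[0],0,w[1],t,1),qq,.01); qq=o[0]; print(t,w,o[0].round(2),round(o[1],1),round(o[2],1))
```

```text
25 (-30, 147) [ 0.05  0.7  -0.21  2.17  2.13  0.28 -0.75] 0.0 0.0
25 (-3, 168) [-0.08  0.68  0.01  2.08  2.06  0.09 -0.69] 0.0 0.0
25 (28, 172) [ 0.03  0.7  -0.15  1.99  1.44  0.19 -0.03] 0.0 0.0
25 (57, 171) [ 0.11  0.73 -0.26  1.91  1.27  0.27  0.17] 0.0 0.0
25 (78, 168) [ 0.14  0.76 -0.32  1.85  1.2   0.32  0.27] 0.0 0.0
30 (-30, 147) [ 0.14  0.73 -0.38  2.24  2.26  0.48 -0.89] 0.0 0.0
30 (-3, 168) [ 0.09  0.69 -0.28  2.15  2.18  0.35 -0.79] 0.0 0.0
30 (28, 172) [ 0.04  0.7  -0.17  2.06  2.12  0.25 -0.71] 0.0 0.0
30 (57, 171) [-0.02  0.72 -0.06  1.98  2.07  0.16 -0.67] 0.0 0.0
30 (78, 168) [-0.06  0.75  0.02  1.92  2.04  0.1  -0.65] 0.0 0.0
35 (-30, 147) [ 0.17  0.76 -0.47  2.31  2.38  0.67 -1.  ] 0.0 0.0
35 (-3, 168) [ 0.16  0.72 -0.41  2.22  2.32  0.54 -0.92] 0.0 0.0
35 (28, 172) [ 0.13  0.72 -0.35  2.13  2.28  0.46 -0.85] 0.0 0.0
35 (57, 171) [ 0.11  0.74 -0.29  2.05  2.24  0.39 -0.8 ] 0.0 0.0
35 (78, 168) [ 0.09  0.76 -0.25  1.99  2.21  0.34 -0.76] 0.0 0.0
40 (-30, 147) [ 0.18  0.8  -0.51  2.38  2.47  0.85 -1.1 ] 0.0 0.0
40 (-3, 168) [ 0.18  0.75 -0.47  2.29  2.43  0.72 -1.03] 0.0 0.0
40 (28, 172) [ 0.18  0.75 -0.44  2.2   2.4   0.64 -0.97] 0.0 0.0
40 (57, 171) [ 0.17  0.77 -0.4   2.12  2.38  0.57 -0.92] 0.0 0.0
40 (78, 168) [ 0.16  0.78 -0.37  2.06  2.36  0.53 -0.89] 0.0 0.0
```

```bash
cat >> h.py <<'E'
def rowt(pts,by=0,flip=1):
    "tip waypoints (bx,z,tilt)"
    s=r.get_state(); R0=Ro.from_quat(s['eef_rot']); nowf()
    for bx,z,t in pts:
        Rt=rot(t)
        x=b2w(bx/1e3,by/1e3,z/1e3)-Rt.apply([0,0,.025])
        if flip: Rt=Rt*Ro.from_euler('z',180,degrees=True)
        print((bx,z,t),R0.inv().apply(x-s['tool_pos']).round(3),np.degrees((R0.inv()*Rt).as_rotvec()).round(1))
E
python3 -c "
from h import *
rowt([(-44,130,27),(-39,136,29),(-34,141,31),(-28,147,33),(-22,152,35)])"
```

```text
t 8.18 tip [-47.6   0.6 126.2] tilt 24.9 side z.y 0.007 y [-0.    1.    0.01] F [-0.6  0.3  0.6] q [ 0.11  0.75 -0.35  2.24  2.22  0.42 -0.86]
(-44, 130, 27) [-0.004 -0.    -0.002] [ 0.4 -2.1 -0.1]
(-39, 136, 29) [-0.01  -0.    -0.005] [ 0.4 -4.1 -0.1]
(-34, 141, 31) [-0.016 -0.    -0.008] [ 0.4 -6.1 -0.1]
(-28, 147, 33) [-0.023 -0.    -0.01 ] [ 0.4 -8.1 -0.1]
(-22, 152, 35) [-0.03  -0.    -0.012] [  0.4 -10.1  -0.1]
```

Call:
send_rows(moves=[-0.004,0,-0.002,0,-2,0,-0.01,0,-0.005,0,-4,0,-0.016,0,-0.008,0,-6,0,-0.023,0,-0.01,0,-8,0,-0.03,0,-0.012,0,-10,0])

```text
clock: 8.6
tool_pos: [0.5813, -0.0181, 0.1733]
eef_rot: [0.068, 0.951, -0.018, 0.301]
contact_force: [-0.6, 0.4, -0.1]
opening: 0.007
```

```bash
python3 -c "
from h import *
rowt([(-19,155,35),(-12,161,35),(-4,166,35),(5,169,35),(14,171,35)])"
```

```text
t 8.6 tip [-21.1   0.5 152.9] tilt 35.1 side z.y 0.007 y [-0.    1.    0.01] F [-0.6  0.4 -0.1] q [ 0.18  0.77 -0.49  2.31  2.37  0.68 -1.  ]
(-19, 155, 35) [-0.003 -0.    -0.001] [ 0.4  0.1 -0.1]
(-12, 161, 35) [-0.012 -0.    -0.001] [ 0.4  0.1 -0.1]
(-4, 166, 35) [-0.022 -0.    -0.001] [ 0.4  0.1 -0.1]
(5, 169, 35) [-0.031 -0.     0.002] [ 0.4  0.1 -0.1]
(14, 171, 35) [-0.039 -0.     0.005] [ 0.4  0.1 -0.1]
```

Call:
send_rows(moves=[-0.005,0,-0.001,0,0,0,-0.013,0,-0.001,0,0,0,-0.022,0,-0.001,0,0,0,-0.031,0,0.002,0,0,0,-0.039,0,0.005,0,0,0])

```text
clock: 9.02
tool_pos: [0.6168, -0.0232, 0.1929]
eef_rot: [0.068, 0.951, -0.018, 0.301]
contact_force: [-0.6, 0.3, -0.0]
opening: 0.009
```

```bash
python3 -c "
from h import *
nowf()
p=snap('side')
cv2.imwrite('pics/side4c.png',cv2.resize(p['image'][60:300,200:480,::-1],None,fx=2.5,fy=2.5))
rowt([(20,172,35),(28,172,35),(36,172,35),(44,172,35),(52,172,35)])"
```

```text
t 9.02 tip [ 14.8   0.5 172.5] tilt 35.2 side z.y 0.007 y [-0.    1.    0.01] F [-0.6  0.3 -0. ] q [ 0.16  0.73 -0.42  2.2   2.31  0.54 -0.9 ]
t 9.07 tip [ 16.9   0.5 173.5] tilt 35.4 side z.y 0.007 y [-0.    1.    0.01] F [1.2 0.1 1.7] q [ 0.16  0.73 -0.42  2.19  2.31  0.54 -0.9 ]
(20, 172, 35) [-0.002 -0.     0.003] [ 0.4  0.4 -0.2]
(28, 172, 35) [-0.008 -0.     0.008] [ 0.4  0.4 -0.2]
(36, 172, 35) [-0.015 -0.     0.012] [ 0.4  0.4 -0.2]
(44, 172, 35) [-0.021 -0.     0.017] [ 0.4  0.4 -0.2]
(52, 172, 35) [-0.028 -0.     0.021] [ 0.4  0.4 -0.2]
```

View pics/side4c.png

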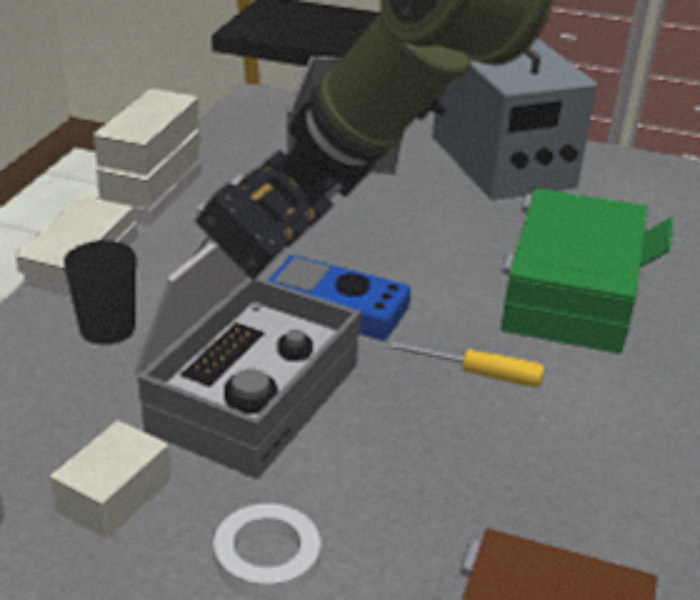

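The lid is at about 70–75° and the tip is on its underside. I'll push on past upright.

Call:
send_rows(moves=[-0.002,0,0.003,0,0,0,-0.008,0,0.008,0,0,0,-0.015,0,0.012,0,0,0,-0.021,0,0.017,0,0,0,-0.028,0,0.021,0,0,0])

```text
clock: 9.48
tool_pos: [0.6543, -0.0286, 0.1927]
eef_rot: [0.069, 0.95, -0.018, 0.303]
contact_force: [-1.0, 0.1, -0.2]
opening: 0.008
```

```bash
python3 -c "
from h import *
rowt([(57,171,35),(63,170,35),(69,169,35),(75,168,35),(80,167,35)])"
```

```text
t 9.48 tip [ 52.7   0.5 172.3] tilt 35.3 side z.y 0.007 y [-0.    1.    0.01] F [-1.   0.1 -0.2] q [ 0.14  0.75 -0.35  2.09  2.26  0.45 -0.83]
(57, 171, 35) [-0.003 -0.     0.004] [ 0.4  0.3 -0.2]
(63, 170, 35) [-0.007 -0.     0.008] [ 0.4  0.3 -0.2]
(69, 169, 35) [-0.012 -0.     0.012] [ 0.4  0.3 -0.2]
(75, 168, 35) [-0.016 -0.     0.016] [ 0.4  0.3 -0.2]
(80, 167, 35) [-0.019 -0.     0.02 ] [ 0.4  0.3 -0.2]
```

Call:
send_rows(moves=[-0.003,0,0.004,0,0,0,-0.007,0,0.008,0,0,0,-0.012,0,0.012,0,0,0,-0.016,0,0.016,0,0,0,-0.019,0,0.02,0,0,0])

```text
clock: 9.9
tool_pos: [0.6817, -0.0325, 0.1873]
eef_rot: [0.069, 0.95, -0.018, 0.303]
contact_force: [0.2, 0.0, 0.4]
opening: 0.007
```

```bash
python3 -c "
from h import *
nowf()
p=snap('side')
cv2.imwrite('pics/side5c.png',cv2.resize(p['image'][60:300,200:480,::-1],None,fx=2.5,fy=2.5))"
```

```text
t 9.9 tip [ 80.4   0.6 166.9] tilt 35.4 side z.y 0.007 y [-0.    1.    0.01] F [0.2 0.  0.4] q [ 0.12  0.77 -0.31  2.02  2.23  0.4  -0.79]
```

View pics/side5c.png

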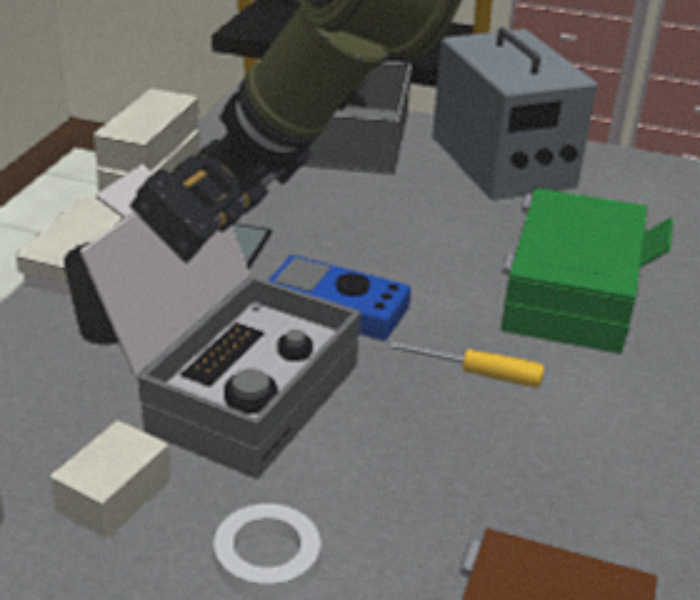

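The lid has swung back to its stop and the tool reads no force. I'll retreat and locate the buttons.

```bash
python3 -c "
from h import *
rowt([(65,175,35),(50,185,33),(30,190,31),(10,190,29),(-10,185,27)],by=20)"
python3 - <<'E'
from ik import *
q=r.get_state()['q']
for t in (30,25,20):
  qq=q
  for w in ((-10,185),(-14,120),(-14,60)):
    o=ik(*pose(w[0],42,w[1],t,1),qq,.01); qq=o[0]; print(t,w,o[0].round(2),round(o[1],1),round(o[2],1))
E
```

```text
t 9.95 tip [ 81.2   0.5 166.8] tilt 35.4 side z.y 0.006 y [-0.    1.    0.01] F [ 1.6 -0.5 -1.1] q [ 0.12  0.77 -0.31  2.02  2.23  0.4  -0.79]
(65, 175, 35) [ 0.008  0.02  -0.016] [ 0.4  0.4 -0.2]
(50, 185, 33) [ 0.014  0.02  -0.033] [ 0.4  2.4 -0.2]
(30, 190, 31) [ 0.026  0.02  -0.048] [ 0.4  4.4 -0.2]
(10, 190, 29) [ 0.042  0.02  -0.06 ] [ 0.4  6.4 -0.2]
(-10, 185, 27) [ 0.06   0.02  -0.067] [ 0.4  8.4 -0.2]
30 (-10, 185) [-0.04  0.65 -0.22  2.14  2.03  0.33 -0.73] 0.0 0.0
30 (-14, 120) [ 0.05  0.79 -0.37  2.19  2.22  0.52 -0.91] 0.0 0.0
30 (-14, 60) [ 0.08  0.93 -0.43  2.2   2.34  0.66 -0.99] 0.0 0.0
25 (-10, 185) [ 0.05  0.66 -0.35  2.06  1.53  0.34 -0.21] 0.0 0.0
25 (-14, 120) [ 0.14  0.8  -0.5   2.11  1.88  0.5  -0.53] 0.0 0.0
25 (-14, 60) [ 0.17  0.94 -0.57  2.13  2.05  0.63 -0.67] 0.0 0.0
20 (-10, 185) [ 0.27  0.73 -0.7   1.98  1.28  0.59  0.09] 0.0 0.0
20 (-14, 120) [ 0.25  0.84 -0.69  2.03  1.56  0.59 -0.18] 0.0 0.0
20 (-14, 60) [ 0.26  0.96 -0.71  2.05  1.77  0.65 -0.36] 0.0 0.0
```

Call:
send_rows(moves=[0.008,0,-0.016,0,0,0,0.014,0.01,-0.033,0,1,0,0.026,0.02,-0.048,0,2,0,0.042,0.03,-0.06,0,4,0,0.06,0.042,-0.067,0,6,0])

```text
clock: 10.37
tool_pos: [0.6008, 0.0213, 0.2083]
eef_rot: [0.07, 0.965, -0.015, 0.253]
contact_force: [0.5, 0.9, -1.4]
opening: 0.002
```

```bash
python3 -c "
from h import *
nowf()
p=snap('side')
cv2.imwrite('pics/side6c.png',cv2.resize(p['image'][60:300,200:480,::-1],None,fx=2.5,fy=2.5))
for n in ('large_button_top','small_button_top'):
    for d in imaging.pinpoint(n,p)[:3]:
        u=np.array(d['point'])*[640,400]; print(n,round(d['score'],2),u.round(1),(w2b(ray(p,*u,.062))*1e3).round(1))
print(proj(p,[b2w(-.022,.042,.062),b2w(-.022,-.042,.062)]))
W=world(p); h=W[60:300,200:480]; B=np.stack([*(lambda d:(np.cos(YAW)*d[...,0]+np.sin(YAW)*d[...,1],-np.sin(YAW)*d[...,0]+np.cos(YAW)*d[...,1]))(W[...,:2]-C0),W[...,2]],-1)
m=(abs(B[...,0])<.055)&(B[...,1]>0.005)&(B[...,1]<.085)&(abs(B[...,2]-.062)<.004); print('large btn top px mean',(B[m].mean(0)*1e3).round(1),m.sum())
m=(abs(B[...,1])<.1)&(B[...,0]>.062)&(B[...,0]<.15)&(B[...,2]>.08)&(B[...,2]<.22)
X=B[m]; k=np.polyfit(X[:,2],X[:,0],1); print('lid angle',np.pi/2+np.arctan(k[0]),m.sum())
"
```

```text
t 10.37 tip [ -9.6  42.3 186.5] tilt 29.4 side z.y 0.006 y [0.   1.   0.01] F [ 0.5  0.9 -1.4] q [-0.05  0.65 -0.23  2.15  2.03  0.33 -0.74]
large_button_top 0.49 [380.1 208.2] [-178.2  -62.1   62. ]
large_button_top 0.45 [298.  213.2] [-20.9  52.1  62. ]
small_button_top 0.5 [318.9 191.9] [-21.5 -46.   62. ]
[[300.6517385  211.008428  ]
 [318.29633021 192.80162629]]
large btn top px mean [-21.5  47.8  61.5] 124
lid angle 2.007004307125387 2605
```

View pics/side6c.png

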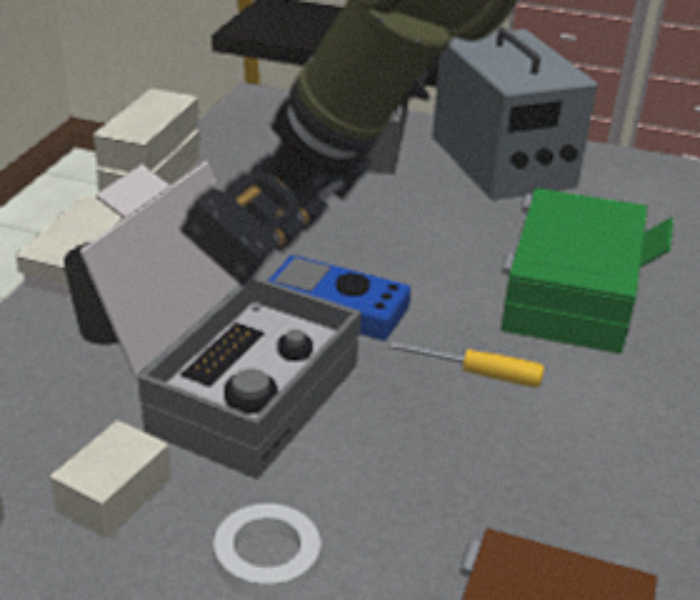

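The lid fit gives about 2.0 rad from noisy depth, which agrees with the 1.95 stop. The large button measures about (-21.5, 47) in the box frame (about 47 mm from the model's 42). I'll descend over it.

```bash
python3 -c "
from h import *
rowt([(-11,163,29),(-13,140,29),(-14,118,29),(-14,96,29),(-14,78,29)],by=46)"
```

```text
t 10.52 tip [ -9.2  43.6 185.8] tilt 29.4 side z.y 0.008 y [-0.    1.    0.01] F [-0.3  0.2 -0. ] q [-0.05  0.65 -0.23  2.15  2.03  0.33 -0.75]
(-11, 163, 29) [0.013 0.002 0.019] [ 0.5  0.4 -0. ]
(-13, 140, 29) [0.026 0.002 0.038] [ 0.5  0.4 -0. ]
(-14, 118, 29) [0.037 0.002 0.057] [ 0.5  0.4 -0. ]
(-14, 96, 29) [0.048 0.002 0.076] [ 0.5  0.4 -0. ]
(-14, 78, 29) [0.057 0.002 0.092] [ 0.5  0.4 -0. ]
```

Call:
send_rows(moves=[0.013,0.002,0.019,0,0,0,0.026,0.002,0.038,0,0,0,0.037,0.002,0.057,0,0,0,0.048,0.002,0.076,0,0,0,0.057,0.002,0.092,0,0,0])

```text
clock: 10.93
tool_pos: [0.5981, 0.0243, 0.0979]
eef_rot: [0.07, 0.965, -0.015, 0.254]
contact_force: [0.0, 0.5, -0.2]
opening: 0.006
```

```bash
python3 -c "
from h import *
nowf()
p=snap('side')
cv2.imwrite('pics/side7c.png',cv2.resize(p['image'][130:290,220:420,::-1],None,fx=3.7,fy=3.7))
rowt([(-14,73,29),(-14,69,29),(-14,65,29),(-14,62,29),(-14,60,29)],by=46)"
```

```text
t 10.93 tip [-12.7  44.9  76.1] tilt 29.5 side z.y 0.007 y [-0.    1.    0.01] F [ 0.   0.5 -0.2] q [ 0.07  0.91 -0.44  2.2   2.31  0.64 -0.98]
t 10.98 tip [-14.1  44.2  72.8] tilt 29.2 side z.y 0.006 y [-0.    1.    0.01] F [-0.9 -0.4 -2.1] q [ 0.07  0.91 -0.43  2.2   2.31  0.64 -0.98]
(-14, 73, 29) [-0.     0.002 -0.   ] [ 0.3  0.2 -0.2]
(-14, 69, 29) [0.002 0.002 0.003] [ 0.3  0.2 -0.2]
(-14, 65, 29) [0.004 0.002 0.007] [ 0.3  0.2 -0.2]
(-14, 62, 29) [0.005 0.002 0.009] [ 0.3  0.2 -0.2]
(-14, 60, 29) [0.006 0.002 0.011] [ 0.3  0.2 -0.2]
```

View pics/side7c.png

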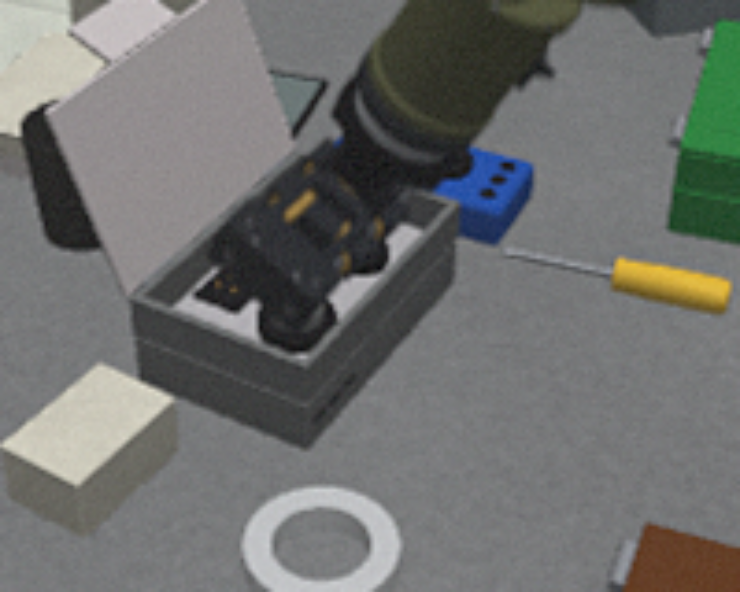

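The fingers are over the large button's housing and clear of the small button. Pressing now.

Call:
send_rows(moves=[0.001,0.001,0.002,0,0,0,0.003,0.001,0.005,0,0,0,0.005,0.001,0.008,0,0,0,0.006,0.001,0.01,0,0,0,0.007,0.001,0.012,0,0,0])

```text
clock: 11.4
tool_pos: [0.5975, 0.0238, 0.0822]
eef_rot: [0.07, 0.965, -0.016, 0.253]
contact_force: [-8.7, -3.1, 21.9]
opening: 0.003
```

```bash
python3 -c "
from h import *
rowt([(-14,56,29),(-14,54,29),(-14,52,29)],by=46)"
```

```text
t 11.4 tip [-13.2  44.2  60.4] tilt 29.4 side z.y 0.003 y [0. 1. 0.] F [-8.7 -3.1 21.9] q [ 0.07  0.95 -0.44  2.2   2.33  0.67 -1.  ]
(-14, 56, 29) [0.003 0.002 0.003] [ 0.2  0.4 -0.2]
(-14, 54, 29) [0.004 0.002 0.005] [ 0.2  0.4 -0.2]
(-14, 52, 29) [0.005 0.002 0.007] [ 0.2  0.4 -0.2]
```

22 N, with the tip corner at about 56 mm, which is exactly the fully pressed height. I'll hold briefly, then lift off.

Call:
send_rows(moves=[0.001,0,0.001,0,0,0,0.001,0,0.001,0,0,0,-0.005,0,-0.01,0,0,0,-0.015,0,-0.028,0,0,0,-0.03,0,-0.052,0,0,0])

```text
clock: 11.82
tool_pos: [0.597, 0.0239, 0.1417]
eef_rot: [0.07, 0.965, -0.015, 0.252]
contact_force: [0.2, -0.5, 0.2]
opening: 0.006
```

Call:
send_rows(moves=[-0.005,0,-0.02,0,0,0,-0.01,0,-0.04,0,0,0,-0.01,0,-0.06,0,0,0,-0.005,0,-0.08,0,0,0,0,0,-0.1,0,0,0])

```text
clock: 12.23
tool_pos: [0.5484, 0.0313, 0.2307]
eef_rot: [0.07, 0.965, -0.015, 0.252]
contact_force: [0.9, 0.2, 0.0]
opening: 0.005
```

```bash
python3 -c "
from h import *
nowf()
p=snap('side')
cv2.imwrite('pics/side8c.png',cv2.resize(p['image'][60:300,200:480,::-1],None,fx=2.5,fy=2.5))
W=world(p); d=W[...,:2]-C0; B=np.stack([np.cos(YAW)*d[...,0]+np.sin(YAW)*d[...,1],-np.sin(YAW)*d[...,0]+np.cos(YAW)*d[...,1],W[...,2]],-1)
for y0 in (.045,-.044):
    m=(np.hypot(B[...,0]+.0215,B[...,1]-y0)<(.012 if y0>0 else .006))&(p['depth']>0)&(B[...,2]<.1); print('btn top z',np.median(B[m][:,2])*1e3,m.sum())
m=(abs(B[...,1])<.1)&(B[...,0]>.062)&(B[...,0]<.15)&(B[...,2]>.08)&(B[...,2]<.22)
X=B[m]; k=np.polyfit(X[:,2],X[:,0],1); print('lid angle',np.pi/2+np.arctan(k[0]),m.sum())
t=snap('top','top1.png')
"
```

```text
t 12.23 tip [-62.8  44.7 208.9] tilt 29.3 side z.y 0.006 y [-0.    1.    0.01] F [0.9 0.2 0. ] q [-0.05  0.57 -0.29  2.27  2.03  0.38 -0.8 ]
btn top z 61.84400737097158 53
btn top z 61.89339573109891 7
lid angle 2.0045498787987386 3117
```

View pics/side8c.png

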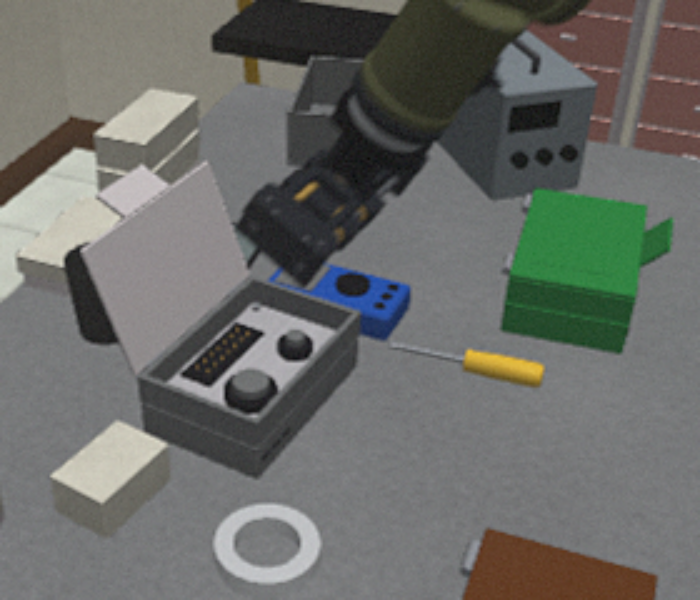

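View pics/top1.png

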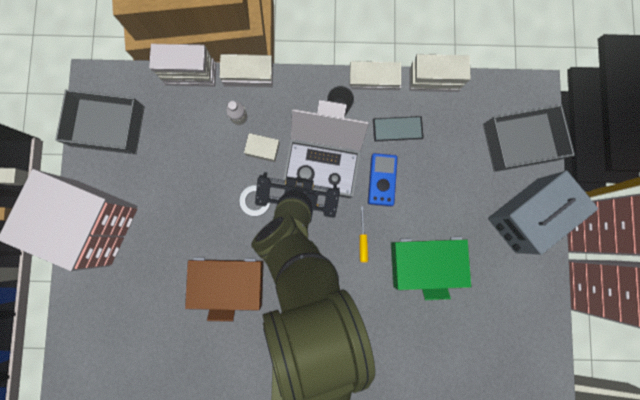

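Lid open, both buttons up at 62 mm, nothing else has moved, and the arm is clear. Handing in.

```bash
python3 -c "
from h import *
print(r.finish_job())"
```

```text
the job is handed in; nothing more can be done
None
```

The lid is open at its stop and the large (left) button has been pressed down and released. I handed the job in at about 12.3 s of the 48 s. No verdict is reported, so this rests on my own checks.

- **Lid:** I lifted it by the lip with the closed fingertips and swung it past upright. It then fell back onto its stop by itself. The highest tool force I read was about 9 N, against the 35 N limit. Forces were read only at the end of each move call, so brief peaks in between were not seen.
- **Button:** The finger stopped with its edge at about 56 mm, which is the fully pressed height, with about 22 N on the tool. I did not measure the button's travel directly.
- **Last pictures:** Both button tops read about 62 mm, so both are up. The other things look unmoved by eye; I did not measure them. The tool was clear of everything, reading under 1 N.

**Disagreements:**
- The lid angle from the depth image came out at 2.00 rad, a little above the stated 1.95 rad stop. I put this down to depth and calibration error.
- The large button measured about 5 mm further to the side than the given spacing implies (47 mm instead of 42 mm). I aimed between the two, and the press landed at about 44 mm.

The arm could not tilt the fingers under the lip in its starting posture, so about 3 s went on turning the wrist over, well above the counter.

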